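Put the finished cedar top away in the lidded box

ROBOT

A 7-joint arm with a two-finger parallel gripper is mounted at the origin on the work surface. World frame = base frame: x ahead of the robot, y to its left, z up, the work surface at z = 0. Lengths are in m, angles in rad, forces in N, time in s.
With the tool pointing down it reaches from about 0.4 to 0.9 m from the base axis. Payload 5.5 kg.
Tool frame: the origin (TCP) lies on the front face of the gripper's body, between the roots of the fingers; the fingertips stand 66 mm ahead of it and the grasp point (between the pads) lies 47 mm ahead of it; z points along the fingers, y is the direction in which the jaws open and shut (so a half turn about z gives the same grasp; the last joint's range is limited). The gripper opens to 92 mm and grips with 3 to 60 N. Pads are 19 mm wide; open, the fingers measure 130 mm over their backs; the gripper's body (75 mm by 190 mm) begins 47 mm behind the grasp point.
Start: joints at [-0.993, 0.501, -0.427, 1.55, 0.221, 1.138, -0.21], TCP at [0.201, 0.618, 0.292] pointing down, gripper open.
Joint ranges: [-2.88, 2.88], [-0.31, 2.03], [-1.54, 1.56], [0.2, 2.42], [-1.41, 4.55], [0.19, 2.02], [-2.57, 2.57]. Speed limits (rad/s): [2.57, 2.57, 3.14, 3.14, 3.14, 3.14, 3.14].

INTERFACE

Orientations are given as a 3x3 rotation matrix whose columns are the frame's x, y, z axes.
In Python, from cell import readout, vision, workorder gives the robot as it stands. The module is installed in compiled form; this text tells all that it offers.
- The arm moves only by the tool play_rows, never from a script. Its argument "increments" is a list of rows, each an object of numbers: "dx", "dy", "dz": the shift along the world's x, y, z in m; "ax", "ay", "az": the turn, a rotation vector about the world's x, y, z in rad. A call has 1 to 5 rows; each row is the pose to reach, as a shift and turn from the pose commanded when the call began; what a row does not reach only later rows make up. A row lasts 1/8 s, in which the tool goes at most 62.5 mm and 10.7 degrees, less where a joint would pass 70% of its speed; a pose out of reach is approached as far as the arm can. A call with a gripper value outside its range is refused whole. "jaw" is the opening, from 0 (shut) to 1 (fully open), set as the call begins (left out, the last holds). The fingers move at their own pace and stop on an object; the grip force is fixed at half the most. Time passes only in rows, so rows that repeat a pose let the fingers close. It gives the time, the measured TCP pose, the force and the opening at its end, in the units of the state.
- readout.state(): the state, without advancing time (a new reading comes with each control period).
- vision.capture(name): name is "scene" or "top"; returns a dict with "frame" (400x640x3 uint8, blue, green, red), "fovy" (degrees; the focal length in pixels is half the picture's height over the tangent of half this angle, whatever the lens; pixels are square), "cx", "cy" (the principal point, pixels), "extrinsics" (4x4, takes a point from camera to world coordinates). Camera axes: x right, y up, looking along -z (the intrinsics and any distortion apply to the point x, -y, -z); pixel columns grow to the right and rows downward; lengths in m; the calibration is good to about 2 mm. A picture is of the moment at which its call begins. There is no depth.
- workorder.hand_in(): hands the job in, once; it reports no verdict.
The state is a dict: "clock": time; "q": joint angles; "joint_vel": joint speeds; "joint_efforts": joint torques, N m; "eef_pos": TCP position; "eef_rot": TCP orientation; "wrist_force": force on the tool from outside, world axes, zero at the start; "wrist_torque": the same for the moment, N m; "finger_gap": finger opening in m.
Only numpy, scipy, OpenCV 4.12 (cv2) and the standard library are available. Lean on these libraries where they do the work, as an engineer would, in place of code of your own. Each camera call takes 0.05 s, during which the arm holds its last target.

TASK

Push the lid of the oak box up and over past its balance point, so that it leans back on its cleats and stays open by itself. Then draw the pale cedar top out of its spring clip and set it, point down and upright, in the empty middle hole of the rack inside the box, lowering it in rather than dropping it. Leave the two orange tops in the box and everything else on the shelf where they are.

Things in the scene. Friction and masses are not known exactly. Their poses are not given: they have to be found in the camera images.
- topbox: Oak box fixed to the shelf, 130 (x) x 256 (y) x 92 mm, walls 8 mm. Origin: centre of its underside at shelf height; x from its front (robot side) to the hinges, z up. Inside, a rack board, face 34 mm above the shelf, has three 28 mm holes in a row at y = -90, 0, +90 mm. Orange tops stand in the outer two, crowns 82 mm above the shelf, 135 mm free between their bellies; the middle is empty.
- lid (a joint): Lid angle, rad: 0 closed (the start), 1.885 leaning open on its rear cleats (end of travel). Oak board 150 x 256 x 10 mm, about 0.3 kg, no handle or catch, loose on its hinges: falls shut below 1.50, open beyond. About 1.5 N at the front edge raises it.
- lid_hinge (a point): Middle of the hinge axis (its y), on the lid's underside at the rear edge: 65 mm behind the box's centre, 92 mm above the shelf. Axes turn with the lid; closed, they are the box's. The underside is a plane through this axis.
- lid_lip (a point): Middle of the lower front edge of the lid, 150 mm from the hinge axis, moves with the lid. The lid overhangs the box's front by 20 mm as a plain lip, 92 mm above the shelf when closed, flush at the sides. Fingertips reach under it from the front on a slant (pointing forward and down, about 40 degrees from vertical) and can then push it up and over.
- nest (a point): Centre of the empty middle hole, at the face of the rack board (34 mm above the shelf). Axes as the box. When a top is seated here its centre (half-way up) is 13 mm above this point.
- clipblock: Fixed holder: base board 128 (x) x 90 (y) x 12 mm, on it a pale block 90 mm wide, 66 mm above the shelf, its grooved face 18 mm behind the origin, and in front a bent steel strap 16 mm wide, 71 mm above the shelf, pressing the top's belly to the block with about 3 N. Origin: shelf height, under the clipped top's axis; x from strap to block. The top's +y and -y sides are free; it pulls out upwards.
- cedar_center (a point): Centre (half-way up) of the pale cedar top, 30 to 70 g, pear-shaped, 68 mm tall, z its axis from steel point to crown. Belly 45 mm across, widest 4 to 12 mm above this centre; crown button 17 mm wide. In the clip its point is 12 mm above the shelf.
- orange1_center (a point): Centre (half-way up) of the glossy orange top, same shape as the cedar one, in the box's hole at y = -90 mm.
- orange2_center (a point): Centre of the other glossy orange top, in the box's hole at y = +90 mm.
- burnisher: Chrome steel burnisher with dark wooden handle, 220 mm long, 23 mm high, lying before the clip block, loose. Origin under its middle, x along it.
- ring: Boxwood sizing ring, 68 mm across, 14 mm high, lying beside the clip block, loose. Origin: centre of its underside.
- cup: Clay cup, 72 mm across and 72 mm high, loose, standing beyond the clip block. Origin: centre of its underside.
- tin: Round green wax tin, 71 mm across, 28 mm high, loose, left of the box. Origin: centre of its underside.
- sander: Cork sanding block 62 x 105 x 34 mm, loose, left of the box. Origin: centre of its underside.
Not all that is in view belongs to the job. What is shaped like the part that bears cedar_center but black or pink is not meant.

How it is judged:
By the outcome, as a careful person would: the job done as asked, in the order asked, and still so for the second after the job is handed in, with the robot touching nothing.
It also fails if it takes over 69 s, if anything falls off the work surface, if the arm or the gripper's body presses on something with over 40 N, if the wrist force passes 120 N, or if a joint passes its speed limit or range.

## Working session

There is one attempt and no reset: what is moved stays moved. The work goes in short steps, Python scripts to look and compute and a tool call to move; the robot and the scene stay as the last step left them, time stands still between calls to the robot, and variables do not carry over. Pictures are saved under pics/ and viewed, and the job is handed in when it is done.

Besides the shell and the picture viewer there is one more tool, called after "Request:" as a command line: name --argument value ..., lists and objects as JSON in quotes. play_rows: Moves the arm, as the interface text tells. Its arguments: {"type":"object","properties":{"increments":{"type":"array","items":{"type":"object","properties":{"dx":{"type":"number"},"dy":{"type":"number"},"dz":{"type":"number"},"ax":{"type":"number"},"ay":{"type":"number"},"az":{"type":"number"}}}},"jaw":{"type":"number"}},"required":["increments"]}

```bash
mkdir -p pics; cat > h.py <<'E'
import numpy as np, cv2
from cell import readout, vision, workorder
def cap(n,fn=None):
    c=vision.capture(n)
    if fn: cv2.imwrite('pics/'+fn,c['frame'])
    return c
def ray(c,u,v):
    f=200/np.tan(np.radians(c['fovy'])/2)
    E=np.array(c['extrinsics']); d=np.array([(u-c['cx'])/f,-(v-c['cy'])/f,-1.])
    return E[:3,3],E[:3,:3]@d
def onz(c,u,v,z):
    o,d=ray(c,u,v); return o+d*(z-o[2])/d[2]
def proj(c,p):
    f=200/np.tan(np.radians(c['fovy'])/2)
    E=np.array(c['extrinsics']); q=E[:3,:3].T@(np.array(p)-E[:3,3])
    return c['cx']+f*q[0]/-q[2], c['cy']-f*q[1]/-q[2]
E
python3 - <<'E'
from h import *
np.set_printoptions(precision=4,suppress=True)
for n in('scene','top'):
    c=cap(n,n+'0.png'); print(n,[(k,v) for k,v in c.items() if k!='frame'])
s=readout.state(); print(s)
E
```

```text
scene [('fovy', 48.15457450828032), ('cx', 319.8579835014302), ('cy', 196.55818677320914), ('extrinsics', array([[ 0.4985, -0.4702,  0.7282,  1.4399],
       [ 0.8665,  0.2934, -0.4038, -0.4681],
       [-0.0238,  0.8324,  0.5537,  0.7496],
       [ 0.    ,  0.    ,  0.    ,  1.    ]]))]
top [('fovy', 52.99176901152742), ('cx', 314.97388979735746), ('cy', 196.34549598743675), ('extrinsics', array([[ 0.0215,  0.9991, -0.0359,  0.5054],
       [-0.9997,  0.021 , -0.0143,  0.0109],
       [-0.0135,  0.0362,  0.9993,  1.0207],
       [ 0.    ,  0.    ,  0.    ,  1.    ]]))]
{'clock': 0.1, 'q': array([-0.9928,  0.5017, -0.4268,  1.5513,  0.2208,  1.1383, -0.2103]), 'joint_vel': array([-0.0009, -0.0019, -0.001 , -0.0015,  0.0009,  0.0009,  0.002 ]), 'joint_efforts': array([ -0.0117, -56.786 ,  -5.8388, -27.9916,  -0.0691,   0.0241,
         0.    ]), 'eef_pos': array([0.2011, 0.6176, 0.2913]), 'eef_rot': array([[-0.9509,  0.3096, -0.0006],
       [ 0.3096,  0.9509, -0.0016],
       [ 0.0001, -0.0017, -1.    ]]), 'wrist_force': array([-1.1086,  0.518 ,  0.5691]), 'wrist_torque': array([ 0.0085, -0.0001, -0.0175]), 'finger_gap': 0.09202412782413719}
```

View pics/scene0.png

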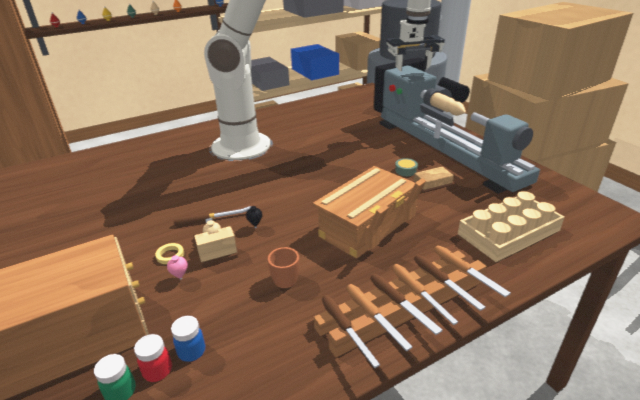

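View pics/top0.png

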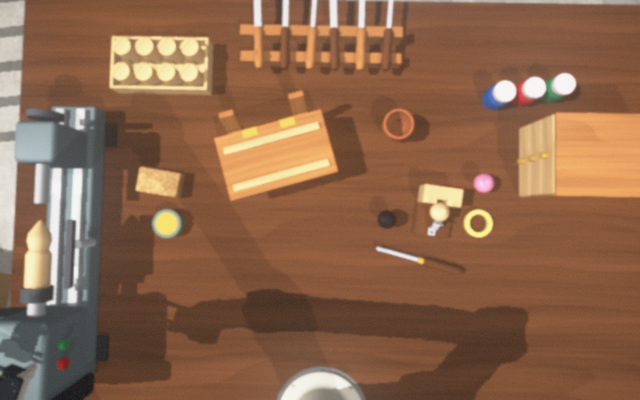

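```bash
python3 - <<'E'
import cv2
a=cv2.imread('pics/top0.png'); 
cv2.imwrite('pics/topbox.png',cv2.resize(a[80:210,190:350],None,fx=5,fy=4.6*5/4.6,interpolation=cv2.INTER_CUBIC)[:600])
cv2.imwrite('pics/topclip.png',cv2.resize(a[150:280,360:510],None,fx=4.6,fy=4.6,interpolation=cv2.INTER_CUBIC))
b=cv2.imread('pics/scene0.png')
cv2.imwrite('pics/scbox.png',cv2.resize(b[150:265,300:430],None,fx=5,fy=5,interpolation=cv2.INTER_CUBIC))
cv2.imwrite('pics/scclip.png',cv2.resize(b[190:300,140:290],None,fx=5,fy=5,interpolation=cv2.INTER_CUBIC))
E
```

```text
(no output)
```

View pics/topbox.png

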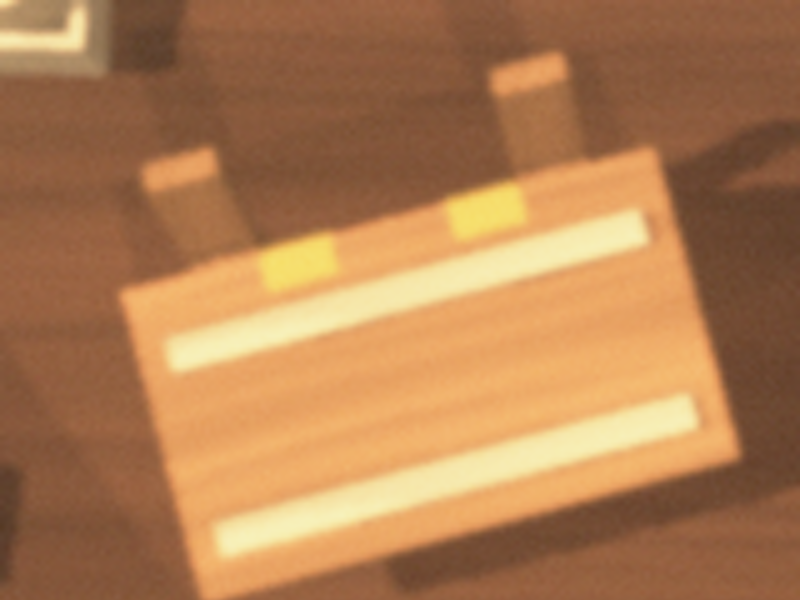

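View pics/topclip.png

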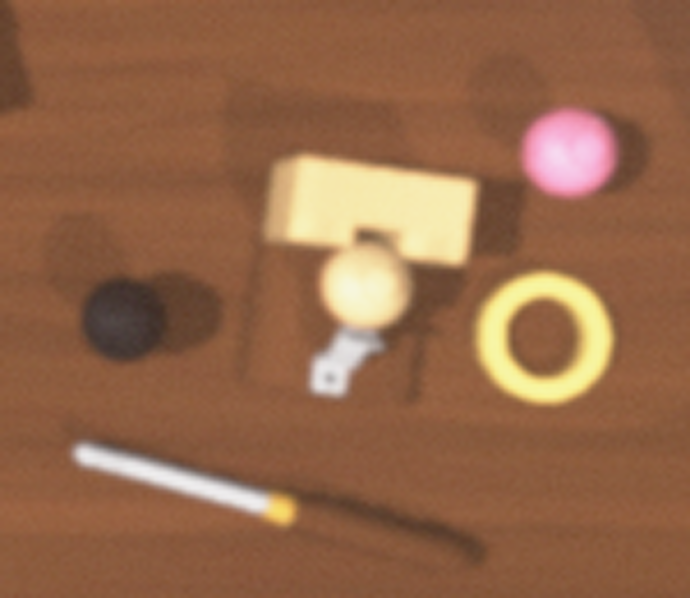

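View pics/scbox.png

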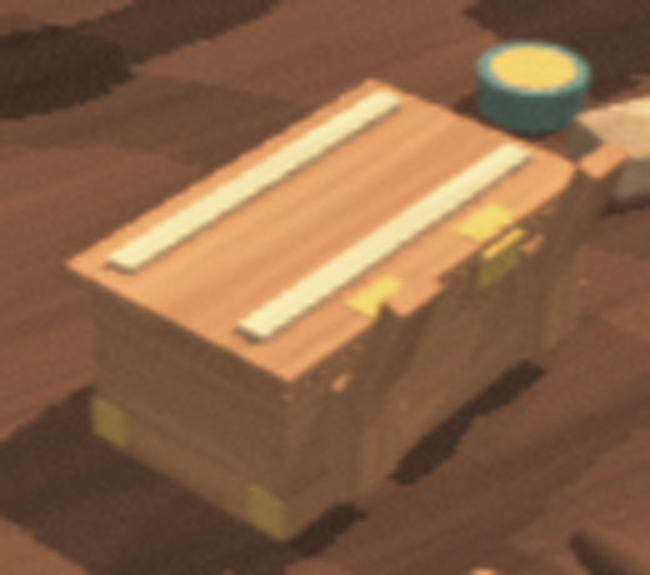

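View pics/scclip.png

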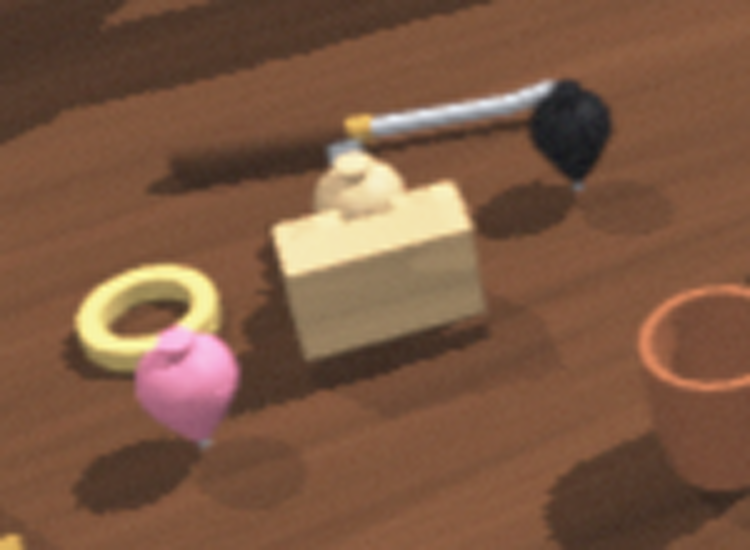

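```bash
cat > t.py <<'E'
from h import *
np.set_printoptions(precision=4,suppress=True)
c=cap('top');s=cap('scene')
P=[onz(c,*p,.102) for p in [(214,138.4),(321.2,109.6),(338.2,171.6),(231,200)]]
Q=[onz(s,*p,.102) for p in [(415,183),(358,226),(313,203),(374.4,166)]]
for X in(P,Q):
    print(np.array(X)); print([np.linalg.norm(X[i]-X[(i+1)%4]) for i in range(4)])
    l=(X[0]+X[3]-X[1]-X[2]); print('yaw y-axis',np.arctan2(-l[0],l[1])); l=(X[0]+X[1]-X[2]-X[3]); print('yaw x',np.arctan2(l[1],l[0]), np.mean(X,0))
B=[(425.2,183.3),(464.3,189.1),(461,207.6)]
B=np.array([onz(c,*p,.066) for p in B]);print(B,np.linalg.norm(B[0]-B[1]),np.linalg.norm(B[1]-B[2]));l=B[0]-B[1];print(np.arctan2(-l[0],l[1]))
B=np.array([onz(s,140+u/5,190+v/5,.066) for u,v in [(457,183),(472,232),(290,277),(273,232)]]);print('scene block',B,np.linalg.norm(B[1]-B[2]));l=B[1]-B[2];print(np.arctan2(-l[0],l[1]))
# cedar
for z in (.046+.008,.08): print('cedar top',z,onz(c,439.3,212,z))
print('crown scene .08', onz(s,211,222,.08))
for n,u,v,z in [('tin',167,223,.028),('sander',160,181,.034),('black',386.5,219.5,.05),('pink',484,183,.05),('cup',398,123,.072),('ring',478,223,.014)]: print(n,onz(c,u,v,z))
for u,v in [(376,248),(463,270),(360,26),(272,26)]: print('burn/rack',onz(c,u,v,.015))
E
python3 t.py
```

```text
[[ 0.6675  0.2603  0.102 ]
 [ 0.7391  0.014   0.102 ]
 [ 0.5964 -0.028   0.102 ]
 [ 0.526   0.2167  0.102 ]]
[np.float64(0.2565237690127866), np.float64(0.14882130741068053), np.float64(0.25470533548832314), np.float64(0.14809904368844337)]
yaw y-axis 0.28148115642701727
yaw x 0.2923318540332892 [0.6323 0.1157 0.102 ]
[[ 0.6673  0.2564  0.102 ]
 [ 0.7453  0.0181  0.102 ]
 [ 0.6047 -0.0256  0.102 ]
 [ 0.5334  0.2179  0.102 ]]
[np.float64(0.2506824747011054), np.float64(0.14721734776088008), np.float64(0.25370978030600744), np.float64(0.13935127118706564)]
yaw y-axis 0.3003991753531397
yaw x 0.29079847767982464 [0.6377 0.1167 0.102 ]
[[ 0.5762 -0.2366  0.066 ]
 [ 0.5644 -0.3291  0.066 ]
 [ 0.5204 -0.3217  0.066 ]] 0.09327209443688393 0.04463784860509878
-0.1276477137594789
scene block [[ 0.5412 -0.2275  0.066 ]
 [ 0.5827 -0.2353  0.066 ]
 [ 0.5693 -0.3225  0.066 ]
 [ 0.531  -0.3193  0.066 ]] 0.08824529047040333
-0.15262645771040212
cedar top 0.054 [ 0.5089 -0.2742  0.054 ]
cedar top 0.08 [ 0.5088 -0.2665  0.08  ]
crown scene .08 [ 0.5144 -0.2697  0.08  ]
tin [0.4672 0.391  0.028 ]
sander [0.5708 0.4097 0.034 ]
black [ 0.4881 -0.1488  0.05  ]
pink [ 0.5811 -0.3819  0.05  ]
cup [ 0.718 -0.169  0.072]
ring [ 0.4837 -0.3823  0.014 ]
burn/rack [ 0.416  -0.1295  0.015 ]
burn/rack [ 0.3666 -0.3457  0.015 ]
burn/rack [ 0.9775 -0.0799  0.015 ]
burn/rack [0.9741 0.1443 0.015 ]
```

```bash
cat > lid.py <<'E'
from h import *
from scipy.spatial.transform import Rotation as Ro
np.set_printoptions(precision=4,suppress=True)
yaw=.288; bc=np.array([.6445,.119])
f=np.array([np.cos(yaw),np.sin(yaw),0]); l=np.array([-np.sin(yaw),np.cos(yaw),0])
def Rt(deg):
    a=np.radians(deg); z=np.sin(a)*f-np.cos(a)*np.array([0,0,1]); return np.column_stack([np.cross(l,z),l,z])
def tcp(x,z,deg=40,y=0):
    C=np.r_[bc,0]+x*f+y*l+np.array([0,0,z]); return C-Rt(deg)@np.array([-.0095,0,.066])
def corner(th):
    t=np.radians(40)
    if th<np.radians(50): return (.065-.15*np.cos(th)+.018*np.sin(t), .092+.15*np.sin(th)-.018*np.cos(t))
    return (.065-.132*np.cos(th), .092+.132*np.sin(th))
E
python3 - <<'E'
from lid import *
s=readout.state(); R=s['eef_rot'];p=s['eef_pos']
print(Ro.from_matrix(Rt(40)@R.T).as_rotvec(), Rt(40))
for x,z in [(-.13,.2),(-.12,.078),(-.075,.078)]: print(tcp(x,z),tcp(x,z)-p)
for th in np.arange(0,1.81,.1): print(round(th,2),tcp(*corner(th))-tcp(*corner(0)))
E
```

```text
[-0.0083 -0.7085  0.5782] [[-0.7345 -0.284   0.6163]
 [-0.2176  0.9588  0.1826]
 [-0.6428  0.     -0.766 ]]
[0.4722 0.068  0.2445] [ 0.271  -0.5498 -0.0471]
[0.4818 0.0708 0.1225] [ 0.2806 -0.5469 -0.1691]
[0.5249 0.0836 0.1225] [ 0.3238 -0.5342 -0.1691]
0.0 [0. 0. 0.]
0.1 [0.0007 0.0002 0.015 ]
0.2 [0.0029 0.0008 0.0298]
0.3 [0.0064 0.0019 0.0443]
0.4 [0.0114 0.0034 0.0584]
0.5 [0.0176 0.0052 0.0719]
0.6 [0.0251 0.0074 0.0847]
0.7 [0.0338 0.01   0.0966]
0.8 [0.0436 0.0129 0.1076]
0.9 [0.0541 0.016  0.1172]
1.0 [0.0643 0.0191 0.1249]
1.1 [0.0753 0.0223 0.1314]
1.2 [0.0869 0.0257 0.1368]
1.3 [0.0989 0.0293 0.141 ]
1.4 [0.1112 0.0329 0.1439]
1.5 [0.1238 0.0367 0.1455]
1.6 [0.1364 0.0404 0.1457]
1.7 [0.149  0.0441 0.1447]
1.8 [0.1615 0.0478 0.1423]
```

Request:
play_rows --increments '[{"dx":0.025,"dy":-0.05,"ax":0,"ay":-0.07,"az":0.058},{"dx":0.05,"dy":-0.1,"ay":-0.14,"az":0.116},{"dx":0.075,"dy":-0.15,"ay":-0.21,"az":0.174},{"dx":0.1,"dy":-0.2,"ay":-0.28,"az":0.23},{"dx":0.125,"dy":-0.25,"ay":-0.35,"az":0.29}]' --jaw 0

```text
invalid input at $.increments[0]: expected keys dx, dy, dz, ax, ay, az
```

Request:
play_rows --increments '[{"dx":0.027,"dy":-0.05},{"dx":0.054,"dy":-0.1},{"dx":0.08,"dy":-0.15},{"dx":0.11,"dy":-0.2,"dz":-0.01},{"dx":0.14,"dy":-0.29,"dz":-0.03}]'

```text
invalid input at $.increments[0]: expected keys dx, dy, dz, ax, ay, az
```

```bash
python3 - <<'E'
from lid import *
s=readout.state(); R=s['eef_rot'];p=s['eef_pos']
print(s['clock'],p,s['q'],s['wrist_force'],s['finger_gap'],Ro.from_matrix(Rt(40)@R.T).as_rotvec())
for x,z in [(-.13,.2),(-.12,.078),(-.075,.078)]: print(tcp(x,z)-p)
E
```

```text
0.2 [0.2012 0.6177 0.2916] [-0.9928  0.5015 -0.4269  1.551   0.2208  1.1383 -0.2103] [ 0.0371  0.3412 -0.0639] 0.09193386035058788 [-0.0083 -0.7085  0.5782]
[ 0.271  -0.5498 -0.0471]
[ 0.2806 -0.5469 -0.1691]
[ 0.3238 -0.5342 -0.1691]
```

All six keys are needed.

Request:
play_rows --increments '[{"dx":0.025,"dy":-0.05,"dz":0,"ax":0,"ay":-0.07,"az":0.058},{"dx":0.05,"dy":-0.1,"dz":0,"ax":0,"ay":-0.14,"az":0.116},{"dx":0.075,"dy":-0.15,"dz":0,"ax":0,"ay":-0.21,"az":0.174},{"dx":0.1,"dy":-0.2,"dz":0,"ax":0,"ay":-0.28,"az":0.23},{"dx":0.125,"dy":-0.25,"dz":0,"ax":0,"ay":-0.35,"az":0.29}]' --jaw 0

```text
clock: 0.82
eef_pos: [0.3268, 0.3664, 0.2923]
eef_rot: [[-0.94, 0.01, 0.34], [0.028, 0.998, 0.051], [-0.339, 0.057, -0.939]]
wrist_force: [0.6, 0.6, -0.7]
finger_gap: 0.0461
```

```bash
cat > st.py <<'E'
from lid import *
s=readout.state(); R=s['eef_rot'];p=s['eef_pos']
print(s['clock'],p,s['q'],s['wrist_force'],s['finger_gap'],Ro.from_matrix(Rt(40)@R.T).as_rotvec())
for x,z in [(-.13,.2),(-.12,.078),(-.075,.078)]: print(tcp(x,z)-p)
E
python3 st.py
```

```text
0.825 [0.3268 0.3664 0.2923] [-0.7324  0.0866 -0.3474  2.1207  0.449   0.7743  0.1778] [ 0.6167  0.6124 -0.6699] 0.04605174757174395 [-0.0074 -0.3571  0.2844]
[ 0.1454 -0.2985 -0.0479]
[ 0.1549 -0.2956 -0.1699]
[ 0.1981 -0.2828 -0.1699]
```

Request:
play_rows --increments '[{"dx":0.03,"dy":-0.06,"dz":0,"ax":0,"ay":-0.07,"az":0.057},{"dx":0.06,"dy":-0.12,"dz":0,"ax":0,"ay":-0.14,"az":0.114},{"dx":0.09,"dy":-0.18,"dz":-0.01,"ax":0,"ay":-0.21,"az":0.17},{"dx":0.12,"dy":-0.24,"dz":-0.03,"ax":-0.004,"ay":-0.28,"az":0.228},{"dx":0.145,"dy":-0.298,"dz":-0.048,"ax":-0.007,"ay":-0.357,"az":0.284}]'

```text
clock: 1.45
eef_pos: [0.4439, 0.1544, 0.2849]
eef_rot: [[-0.797, -0.221, 0.562], [-0.172, 0.975, 0.138], [-0.578, 0.013, -0.816]]
wrist_force: [0.1, -0.8, 0.3]
finger_gap: 0.0012
```

```bash
python3 st.py
```

```text
1.45 [0.4439 0.1544 0.2849] [-0.4507 -0.0898 -0.0264  2.4143  0.565   0.2515  0.8022] [ 0.0924 -0.7707  0.2526] 0.001168395085636374 [ 0.0077 -0.0822  0.065 ]
[ 0.0283 -0.0864 -0.0404]
[ 0.0378 -0.0836 -0.1624]
[ 0.081  -0.0708 -0.1624]
```

Request:
play_rows --increments '[{"dx":0,"dy":0,"dz":0,"ax":0,"ay":0,"az":0}]'

```text
clock: 1.58
eef_pos: [0.4446, 0.1554, 0.2852]
eef_rot: [[-0.799, -0.219, 0.56], [-0.169, 0.976, 0.14], [-0.577, 0.017, -0.816]]
wrist_force: [-0.7, 1.0, 0.1]
finger_gap: 0.0003
```

```bash
python3 st.py
```

```text
1.575 [0.4446 0.1554 0.2852] [-0.4873 -0.0895  0.0087  2.4126  0.5652  0.2537  0.7993] [-0.6544  1.0018  0.0883] 0.00030905938967288547 [ 0.0044 -0.0842  0.0664]
[ 0.0276 -0.0874 -0.0407]
[ 0.0371 -0.0846 -0.1627]
[ 0.0803 -0.0718 -0.1627]
```

```bash
cat > st.py <<'E'
from lid import *
import sys
s=readout.state(); R=s['eef_rot'];p=s['eef_pos']
deg=float(sys.argv[1])
C=p+R@np.array([-.0095,0,.066])-np.r_[bc,0]
print(s['clock'],p,s['q'],s['wrist_force'],s['finger_gap'],'corner box',C@f,C@l,C[2],'tilt',np.degrees(np.arccos(-R[2,2])))
print(Ro.from_matrix(Rt(deg)@R.T).as_rotvec())
for a in sys.argv[2:]:
    x,z=map(float,a.split(',')); print(a,tcp(x,z,deg)-p)
E
python3 st.py 36 -.1,.16 -.1,.078 -.075,.078
```

```text
1.575 [0.4446 0.1554 0.2852] [-0.4873 -0.0895  0.0087  2.4126  0.5652  0.2537  0.7993] [-0.6544  1.0018  0.0883] 0.00030905938967288547 corner box -0.13546290380259945 0.08941004761854628 0.2367911092867203 tilt 35.28089289747901
[-0.0132 -0.0166  0.067 ]
-.1,.16 [ 0.0594 -0.078  -0.0774]
-.1,.078 [ 0.0594 -0.078  -0.1594]
-.075,.078 [ 0.0834 -0.0709 -0.1594]
```

Request:
play_rows --increments '[{"dx":0.03,"dy":-0.026,"dz":-0.026,"ax":-0.004,"ay":-0.005,"az":0.022},{"dx":0.045,"dy":-0.052,"dz":-0.052,"ax":-0.01,"ay":-0.01,"az":0.045},{"dx":0.059,"dy":-0.078,"dz":-0.077,"ax":-0.013,"ay":-0.017,"az":0.067},{"dx":0.059,"dy":-0.078,"dz":-0.077,"ax":-0.013,"ay":-0.017,"az":0.067}]'

```text
clock: 2.08
eef_pos: [0.482, 0.1248, 0.2862]
eef_rot: [[-0.76, -0.27, 0.592], [-0.207, 0.963, 0.174], [-0.616, 0.009, -0.787]]
wrist_force: [-0.1, -0.7, 1.4]
finger_gap: 0.0007
```

```bash
python3 st.py 36 -.1,.16 -.1,.078 -.075,.078; python3 st.py 40  -.1,.078 -.075,.078
```

```text
2.075 [0.482  0.1248 0.2862] [-1.4027 -0.1572  1.0353  2.4179  0.8831  0.2075  0.6986] [-0.1287 -0.6629  1.4199] 0.0007056167407440898 corner box -0.10598713394146829 0.051461897994071436 0.2401436620644623 tilt 38.065927350619425
[-0.0188  0.032   0.0143]
-.1,.16 [ 0.0221 -0.0474 -0.0784]
-.1,.078 [ 0.0221 -0.0474 -0.1604]
-.075,.078 [ 0.046  -0.0403 -0.1604]
2.075 [0.482  0.1248 0.2862] [-1.4027 -0.1572  1.0353  2.4179  0.8831  0.2075  0.6986] [-0.1287 -0.6629  1.4199] 0.0007056167407440898 corner box -0.10598713394146829 0.051461897994071436 0.2401436620644623 tilt 38.065927350619425
[ 0.0005 -0.035   0.014 ]
-.1,.078 [ 0.019  -0.0483 -0.1638]
-.075,.078 [ 0.0429 -0.0412 -0.1638]
```

```bash
cat > fk.py <<'E'
from lid import *
D=[([-0.9928,0.5015,-0.4269,1.551,0.2208,1.1383,-0.2103],[0.2012,0.6177,0.2916]),
([-0.7324,0.0866,-0.3474,2.1207,0.449,0.7743,0.1778],[0.3268,0.3664,0.2923]),
([-0.4507,-0.0898,-0.0264,2.4143,0.565,0.2515,0.8022],[0.4439,0.1544,0.2849]),
([-0.4873,-0.0895,0.0087,2.4126,0.5652,0.2537,0.7993],[0.4446,0.1554,0.2852]),
([-1.4027,-0.1572,1.0353,2.4179,0.8831,0.2075,0.6986],[0.482,0.1248,0.2862])]
def rots(q,s=(1,1,1)):
    z=lambda a:Ro.from_euler('z',a).as_matrix(); y=lambda a:Ro.from_euler('y',a).as_matrix()
    A=[z(q[0])]; 
    for i,a in enumerate(q[1:],1): A.append(A[-1]@(y(a*s[(i-1)//2]) if i%2 else z(a)))
    return A
if __name__=='__main__':
    s=readout.state()
    R=rots(s['q'])[-1]; print(R); print(s['eef_rot']); 
    M=s['eef_rot']@R.T; print('M',M); print(R.T@s['eef_rot'])
E
python3 fk.py
```

```text
[[ 0.2705  0.7595  0.5916]
 [ 0.9627 -0.2075 -0.1737]
 [-0.0092  0.6165 -0.7873]]
[[-0.7595 -0.2705  0.5916]
 [-0.2075  0.9627  0.1737]
 [-0.6165  0.0092 -0.7873]]
M [[-0.0609 -0.7779 -0.6255]
 [ 0.7779 -0.4297  0.4586]
 [-0.6255 -0.4586  0.6312]]
[[-0.3995  0.8535  0.3345]
 [-0.9139 -0.3995 -0.0721]
 [ 0.0721 -0.3345  0.9396]]
```

```bash
sed -i 's/z(q\[0\])/z(-q[0])/; s/else z(a))/else z(-a))/' fk.py; cat >> fk.py <<'E'
def cols(q):
    A=rots(q); e=np.eye(3)
    # base z, upper arm z (after j3), forearm z (after j5), tool z (after j7), elbow offsets x after j3 and x after j4, wrist x after j6
    return np.column_stack([e[2],A[2][:,2],A[4][:,2],A[6][:,2],A[2][:,0],A[3][:,0],A[5][:,0]])
Am=np.vstack([cols(q) for q,_ in D]); b=np.concatenate([p for _,p in D])
x4=np.linalg.lstsq(Am[:,:4],b,rcond=None)[0]; 
x7=np.linalg.lstsq(Am,b,rcond=None)[0]
if __name__=='__main__':
    print(x4,np.abs(Am[:,:4]@x4-b).max(),x7,np.abs(Am@x7-b).max())
    print(rots(s['q'])[-1].T@s['eef_rot'])
E
python3 fk.py|tail -5
```

```text
[ 0. -0.  1.]]
[0.3175 0.5702 0.4364 0.3618] 0.019240271598609082 [ 0.3289  0.5759  0.4691  0.364  -0.0193 -0.0126  0.0207] 0.009293799524681234
[[ 0. -1.  0.]
 [ 1.  0.  0.]
 [ 0. -0.  1.]]
```

```bash
cat > lid.py <<'E'
from h import *
from scipy.spatial.transform import Rotation as Ro
np.set_printoptions(precision=4,suppress=True)
yaw=.288; bc=np.array([.6445,.119]); T=30.; S=.020; Y=-.06; PHI=.35
f=np.array([np.cos(yaw),np.sin(yaw),0]); l=np.array([-np.sin(yaw),np.cos(yaw),0])
def Rt(deg):
    a=np.radians(deg); z=np.sin(a)*np.array([np.cos(PHI),np.sin(PHI),0])-np.cos(a)*np.array([0,0,1]);ll=np.array([-np.sin(PHI),np.cos(PHI),0]); return np.column_stack([np.cross(ll,z),ll,z])
def tcp(x,z,deg=T,y=Y):
    C=np.r_[bc,0]+x*f+y*l+np.array([0,0,z]); return C-Rt(deg)@np.array([-.0095,0,.066])
def corner(th):
    t=np.radians(T)
    if th<np.pi/2-t: return (.065-.15*np.cos(th)+S*np.sin(t), .092+.15*np.sin(th)-S*np.cos(t))
    return (.065-(.15-S)*np.cos(th), .092+(.15-S)*np.sin(th))
E
python3 st.py 30 -.1,.16 -.097,.075 -.08,.075
python3 - <<'E'
from lid import *
w=lambda p:np.linalg.norm(p-.364*Rt(30)[:,2]-np.array([0,0,.325]))
for a in [(-.1,.16),(-.097,.075),(-.08,.075)]: print(a,w(tcp(*a)))
for th in np.arange(0,1.81,.1): print(round(th,2),tcp(*corner(th))-tcp(*corner(0)),w(tcp(*corner(th))),corner(th))
E
```

```text
2.075 [0.482  0.1248 0.2862] [-1.4027 -0.1572  1.0353  2.4179  0.8831  0.2075  0.6986] [-0.1287 -0.6629  1.4199] 0.0007056167407440898 corner box -0.10598713394146829 0.051461897994071436 0.2401436620644623 tilt 38.065927350619425
[-0.052   0.1311  0.0766]
-.1,.16 [ 0.0449 -0.1059 -0.0738]
-.097,.075 [ 0.0478 -0.105  -0.1588]
-.08,.075 [ 0.0641 -0.1002 -0.1588]
(-0.1, 0.16) 0.4119055184799166
(-0.097, 0.075) 0.3800328188975434
(-0.08, 0.075) 0.39496897913871304
0.0 [0. 0. 0.] 0.3992990875412481 (np.float64(-0.075), np.float64(0.07467949192431123))
0.1 [0.0007 0.0002 0.015 ] 0.4046094623559654 (np.float64(-0.07425062479170387), np.float64(0.08965450442133545))
0.2 [0.0029 0.0008 0.0298] 0.411637984676327 (np.float64(-0.07200998667618623), np.float64(0.1044798915435704))
0.3 [0.0064 0.0019 0.0443] 0.4202302692227143 (np.float64(-0.06830047336884089), np.float64(0.11900752292351216))
0.4 [0.0114 0.0034 0.0584] 0.430209653904078 (np.float64(-0.06315914910043276), np.float64(0.13309224327060878))
0.5 [0.0176 0.0052 0.0719] 0.44138603725210046 (np.float64(-0.0566373842835559), np.float64(0
[... 794 characters left out ...]
(0.21316508117573943))
1.3 [0.1009 0.0299 0.1426] 0.546615290852584 (np.float64(0.030225152278803645), np.float64(0.21726256410423508))
1.4 [0.113  0.0335 0.1454] 0.5586416692788356 (np.float64(0.042904271422968696), np.float64(0.22010846489849983))
1.5 [0.1254 0.0372 0.147 ] 0.570303579487784 (np.float64(0.05580416378319862), np.float64(0.22167434825852708))
1.6 [0.1379 0.0408 0.1473] 0.5815098482877955 (np.float64(0.06879593789916755), np.float64(0.22194456839539567))
1.7 [0.1503 0.0445 0.1462] 0.5921774560975022 (np.float64(0.08174978425841824), np.float64(0.22091642535882092))
1.8 [0.1626 0.0482 0.1439] 0.6022311684755864 (np.float64(0.09453627231010132), np.float64(0.21860019201416536))
```

Request:
play_rows --increments '[{"dx":0.015,"dy":-0.03,"dz":0,"ax":-0.02,"ay":0.06,"az":0.03},{"dx":0.03,"dy":-0.07,"dz":-0.01,"ax":-0.052,"ay":0.131,"az":0.077},{"dx":0.045,"dy":-0.106,"dz":-0.03,"ax":-0.052,"ay":0.131,"az":0.077},{"dx":0.045,"dy":-0.106,"dz":-0.074,"ax":-0.052,"ay":0.131,"az":0.077},{"dx":0.045,"dy":-0.106,"dz":-0.074,"ax":-0.052,"ay":0.131,"az":0.077}]'

```text
clock: 2.7
eef_pos: [0.4906, 0.0221, 0.2475]
eef_rot: [[-0.812, -0.338, 0.476], [-0.297, 0.941, 0.161], [-0.503, -0.011, -0.864]]
wrist_force: [-0.2, -0.8, 0.5]
finger_gap: 0.0004
```

```bash
python3 st.py 30 -.1,.16 -.097,.075 -.075,.075;python3 -c "
from h import *
cap('scene','s1.png')"
```

```text
2.7 [0.4906 0.0221 0.2475] [-1.6692 -0.3064  1.5625  2.3666  0.5573  0.3009  1.3967] [-0.2408 -0.7874  0.4861] 0.00037757073827144737 corner box -0.13369454267361006 -0.04739664961562442 0.19526863849210116 tilt 30.185336844700426
[0.0092 0.0066 0.0055]
-.1,.16 [ 0.0363 -0.0032 -0.0351]
-.097,.075 [ 0.0392 -0.0024 -0.1201]
-.075,.075 [ 0.0603  0.0039 -0.1201]
```

View pics/s1.png

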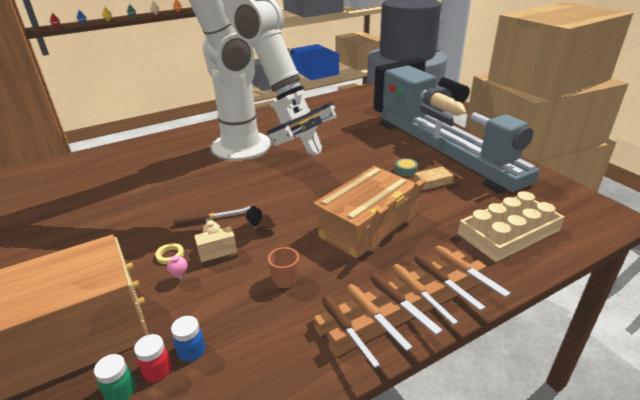

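Request:
play_rows --increments '[{"dx":0.025,"dy":0,"dz":0.025,"ax":-0.045,"ay":0.12,"az":0},{"dx":0.05,"dy":0,"dz":0.05,"ax":-0.09,"ay":0.24,"az":0},{"dx":0.075,"dy":0,"dz":0.075,"ax":-0.13,"ay":0.36,"az":0},{"dx":0.1,"dy":0,"dz":0.1,"ax":-0.18,"ay":0.49,"az":0},{"dx":0.12,"dy":0,"dz":0.11,"ax":-0.18,"ay":0.49,"az":0}]'

```text
clock: 3.38
eef_pos: [0.4997, 0.0178, 0.3959]
eef_rot: [[-0.937, -0.342, 0.07], [-0.344, 0.939, -0.008], [-0.063, -0.032, -0.998]]
wrist_force: [-0.1, 0.6, -0.2]
finger_gap: 0.0004
```

```bash
python3 st.py 30 -.1,.16 -.097,.075 -.075,.075
```

```text
3.375 [0.4997 0.0178 0.3959] [-1.8618 -0.3058  1.5621  1.8717  0.3553  1.2254  1.5178] [-0.0598  0.5693 -0.2259] 0.00043624771617831003 corner box -0.15388163807597358 -0.057086645248978087 0.3306292007999544 tilt 4.037050852090426
[ 0.187  -0.422   0.0076]
-.1,.16 [ 0.0273  0.0011 -0.1835]
-.097,.075 [ 0.0302  0.002  -0.2685]
-.075,.075 [ 0.0512  0.0082 -0.2685]
```

Request:
play_rows --increments '[{"dx":-0.01,"dy":0.06,"dz":0,"ax":0,"ay":0,"az":0.13},{"dx":-0.03,"dy":0.12,"dz":0,"ax":0,"ay":0,"az":0.26},{"dx":-0.05,"dy":0.18,"dz":0,"ax":0,"ay":0,"az":0.39},{"dx":-0.08,"dy":0.24,"dz":0,"ax":0,"ay":0,"az":0.52},{"dx":-0.12,"dy":0.3,"dz":0,"ax":0,"ay":0,"az":0.65}]'

```text
clock: 4.0
eef_pos: [0.3856, 0.3055, 0.394]
eef_rot: [[-0.536, -0.842, 0.06], [-0.842, 0.538, 0.036], [-0.063, -0.031, -0.998]]
wrist_force: [0.1, 0.9, 0.5]
finger_gap: 0.0007
```

```bash
python3 st.py 30
```

```text
4.0 [0.3856 0.3055 0.394 ] [-2.4473 -0.2778  1.5343  1.8912  0.3243  1.2102  1.5609] [0.1367 0.9042 0.4754] 0.0006525243085277089 corner box -0.18357767362676666 0.2597218200938252 0.32880229421419715 tilt 4.033855408022196
[ 0.3176 -0.3458 -0.6329]
```

Request:
play_rows --increments '[{"dx":-0.04,"dy":0.044,"dz":0,"ax":0,"ay":0,"az":0.12},{"dx":-0.084,"dy":0.083,"dz":0,"ax":0,"ay":0,"az":0.24},{"dx":-0.133,"dy":0.117,"dz":0,"ax":0,"ay":0,"az":0.36},{"dx":-0.185,"dy":0.144,"dz":0,"ax":0,"ay":0,"az":0.48},{"dx":-0.24,"dy":0.165,"dz":0,"ax":0,"ay":0,"az":0.6}]'

```text
clock: 4.62
eef_pos: [0.1439, 0.4603, 0.3972]
eef_rot: [[0.031, -0.999, 0.027], [-0.997, -0.029, 0.074], [-0.073, -0.029, -0.997]]
wrist_force: [0.0, -0.7, 1.1]
finger_gap: 0.0006
```

```bash
python3 st.py 30
```

```text
4.625 [0.1439 0.4603 0.3972] [-2.8778 -0.0219  1.5645  1.9117  0.0317  1.1516  1.847 ] [ 0.0453 -0.6625  1.133 ] 0.0006361110497785124 corner box -0.37756925282219506 0.4827771285260528 0.33213048220771635 tilt 4.518544972601638
[ 0.4144 -0.2444 -1.2204]
```

Request:
play_rows --increments '[{"dx":-0.05,"dy":0.01,"dz":0,"ax":0,"ay":0,"az":0.1},{"dx":-0.1,"dy":0.02,"dz":0,"ax":0,"ay":0,"az":0.2},{"dx":-0.15,"dy":0.02,"dz":0,"ax":0,"ay":0,"az":0.3},{"dx":-0.2,"dy":0.02,"dz":0,"ax":0,"ay":0,"az":0.4},{"dx":-0.2,"dy":0.02,"dz":0,"ax":0,"ay":0,"az":0.4}]'

```text
clock: 5.25
eef_pos: [-0.0616, 0.479, 0.3965]
eef_rot: [[0.424, -0.906, 0.002], [-0.903, -0.422, 0.078], [-0.069, -0.035, -0.997]]
wrist_force: [0.5, -0.0, -0.1]
finger_gap: 0.0004
```

```bash
python3 st.py 30
```

```text
5.25 [-0.0616  0.479   0.3965] [-2.8562  0.015   1.1199  1.9076  0.0015  1.1512  1.8414] [ 0.4867 -0.0499 -0.092 ] 0.0004358193132207166 corner box -0.5745907552011595 0.559919486462917 0.3313717153260361 tilt 4.449844169608598
[ 0.485  -0.1593 -1.6175]
```

Request:
play_rows --increments '[{"dx":0.0,"dy":0.03,"dz":0.03,"ax":0,"ay":0,"az":0},{"dx":0,"dy":0.06,"dz":0.06,"ax":0,"ay":0,"az":0},{"dx":0,"dy":0.09,"dz":0.09,"ax":0,"ay":0,"az":0},{"dx":0.0,"dy":0.13,"dz":0.1,"ax":0,"ay":0,"az":0},{"dx":0.0,"dy":0.16,"dz":0.1,"ax":0,"ay":0,"az":0}]'

```text
clock: 5.88
eef_pos: [-0.0563, 0.641, 0.4972]
eef_rot: [[0.416, -0.909, 0.004], [-0.907, -0.415, 0.079], [-0.07, -0.037, -0.997]]
wrist_force: [-0.6, -1.2, -0.3]
finger_gap: 0.0007
```

```bash
python3 st.py 30
```

```text
5.875 [-0.0563  0.641   0.4972] [-2.4227  0.4539  1.0774  1.3691 -0.4077  1.4687  2.1902] [-0.6434 -1.1983 -0.2614] 0.0006599112759333531 corner box -0.5233249851281948 0.7138452451057861 0.4320880591473446 tilt 4.554577994488483
[ 0.4833 -0.1587 -1.6091]
```

```bash
cat > fk.py <<'E'
from lid import *
D=[([-0.9928,0.5015,-0.4269,1.551,0.2208,1.1383,-0.2103],[0.2012,0.6177,0.2916]),
([-0.7324,0.0866,-0.3474,2.1207,0.449,0.7743,0.1778],[0.3268,0.3664,0.2923]),
([-0.4507,-0.0898,-0.0264,2.4143,0.565,0.2515,0.8022],[0.4439,0.1544,0.2849]),
([-0.4873,-0.0895,0.0087,2.4126,0.5652,0.2537,0.7993],[0.4446,0.1554,0.2852]),
([-1.4027,-0.1572,1.0353,2.4179,0.8831,0.2075,0.6986],[0.482,0.1248,0.2862]),
([-1.6692,-0.3064,1.5625,2.3666,0.5573,0.3009,1.3967],[0.4906,0.0221,0.2475]),
([-1.8618,-0.3058,1.5621,1.8717,0.3553,1.2254,1.5178],[0.4997,0.0178,0.3959]),
([-2.4473,-0.2778,1.5343,1.8912,0.3243,1.2102,1.5609],[0.3856,0.3055,0.394]),
([-2.8778,-0.0219,1.5645,1.9117,0.0317,1.1516,1.847],[0.1439,0.4603,0.3972]),
([-2.8562,0.015,1.1199,1.9076,0.0015,1.1512,1.8414],[-0.0616,0.479,0.3965]),
([-2.4227,0.4539,1.0774,1.3691,-0.4077,1.4687,2.1902],[-0.0563,0.641,0.4972])]
zz=lambda a:Ro.from_euler('z',a).as_matrix(); yy=lambda a:Ro.from_euler('y',a).as_matrix()
def rots(q):
    A=[zz(-q[0])]
    for i,a in enumerate(q[1:],1): A.append(A[-1]@(yy(a) if i%2 else zz(-a)))
    return A
def cols(q):
    A=rots(q); I=np.eye(3)
    return np.hstack([I[:,2:]]+[A[0][:,:2]]+[A[1]]+[A[2][:,:2]]+[A[3]]+[A[4][:,:2]]+[A[5]]+[A[6][:,:2]])
Am=np.vstack([cols(q) for q,_ in D]); b=np.concatenate([p for _,p in D])
r=1e-4
X=np.linalg.lstsq(np.vstack([Am,r*np.eye(Am.shape[1])]),np.r_[b,np.zeros(Am.shape[1])],rcond=None)[0]
def fk(q): return cols(q)@X, rots(q)[-1]@np.array([[0,-1,0],[1,0,0],[0,0,1.]])
if __name__=='__main__': print(X,np.abs(Am@X-b).max())
E
python3 fk.py
```

```text
[ 0.3463  0.0001 -0.0074 -0.0001 -0.0074  0.5058  0.0001 -0.0058  0.0002
 -0.0058  0.4707 -0.0002 -0.0002  0.0001 -0.0002  0.2981  0.     -0.0001] 6.0477876812480014e-05
```

```bash
cat > sim.py <<'E'
from fk import *
from scipy.optimize import lsq_linear, least_squares
LO=np.array([-2.88,-.31,-1.54,.2,-1.41,.19,-2.57]);HI=np.array([2.88,2.03,1.56,2.42,4.55,2.02,2.57])
def jac(q):
    p,R=fk(q);J=np.zeros((6,7));h=1e-6
    for i in range(7):
        d=np.array(q,float);d[i]+=h;p2,R2=fk(d);J[:3,i]=(p2-p)/h;J[3:,i]=Ro.from_matrix(R2@R.T).as_rotvec()/h
    return J
def track(q,p,R,n=60):
    q=np.array(q,float)
    for k in range(n):
        pc,Rc=fk(q);e=np.r_[p-pc,Ro.from_matrix(R@Rc.T).as_rotvec()]
        if np.abs(e).max()<1e-4: break
        e*=min(1,.03/np.abs(e).max()); J=jac(q);lam=1e-2
        A=np.vstack([J,lam*np.eye(7)]); r=lsq_linear(A,np.r_[e,np.zeros(7)],bounds=(np.minimum(LO-q,-1e-9),np.maximum(HI-q,1e-9)))
        q=q+r.x
    return q,np.linalg.norm(fk(q)[0]-p)
def ik(q0,p,R,q3=None):
    fun=lambda q:np.r_[(fk(q)[0]-p)*10,Ro.from_matrix(R@fk(q)[1].T).as_rotvec()*3, 1e-3*(q-q0)]
    r=least_squares(fun,np.clip(q0,LO+1e-6,HI-1e-6),bounds=(LO,HI)); return r.x,np.linalg.norm(fk(r.x)[0]-p)
E
python3 - <<'E'
from sim import *
q0=np.array([-.3,0,0,2.2,0,.6,.5])
for deg in(30,35,40):
  for a in [(-.1,.16),(-.097,.075),(-.075,.075)]:
    for g in (q0,np.array([-1.3,0,1.1,2.2,0,.6,1.]),np.array([.7,0,-1,2.2,0,.6,0.])): print(deg,a,ik(g,tcp(*a,deg),Rt(deg)))
E
```

```text
30 (-0.1, 0.16) (array([ 0.7976,  0.301 , -0.8692,  2.2624,  0.2769,  0.19  ,  1.6711]), np.float64(1.5152189634178266e-07))
30 (-0.1, 0.16) (array([ 0.2009,  0.2032, -0.2034,  2.2785, -0.6837,  0.2183,  2.57  ]), np.float64(3.3531143771321506e-07))
30 (-0.1, 0.16) (array([ 1.0054,  0.4089, -1.1309,  2.2584,  0.815 ,  0.2674,  1.1786]), np.float64(5.589128768265756e-08))
30 (-0.097, 0.075) (array([ 0.7394,  0.5442, -0.8384,  2.2966,  1.79  ,  0.19  ,  0.2533]), np.float64(2.6999652964860073e-07))
30 (-0.097, 0.075) (array([ 0.1945,  0.3782, -0.199 ,  2.2295, -0.654 ,  0.19  ,  2.57  ]), np.float64(0.015836346625576286))
30 (-0.097, 0.075) (array([ 0.8518,  0.619 , -0.9826,  2.2938,  1.7282,  0.2891,  0.3571]), np.float64(1.4233814299071266e-07))
30 (-0.075, 0.075) (array([ 0.6864,  0.558 , -0.8042,  2.251 ,  1.6924,  0.19  ,  0.3385]), np.float64(2.426190388028298e-07))
30 (-0.075, 0.075) (array([ 0.138 ,  0.4042, -0.1565,  2.1912, -0.6734,  0.19  ,  2.57  ]), np.float64(0.01394760845180199))
30 (-0.075, 0.075) (array([ 0.7668,  0.6063, -0.907 ,  2.2489,  1.6709,  0.2579,  0.3898]), 
[... 1600 characters left out ...]
1,  2.2576,  0.5584,  0.0862]), np.float64(1.050654181688863e-07))
40 (-0.097, 0.075) (array([ 0.6238,  0.426 , -0.5855,  2.2256, -0.5208,  0.19  ,  2.57  ]), np.float64(0.03758396511955892))
40 (-0.097, 0.075) (array([ 1.1248,  0.984 , -1.2722,  2.3957,  2.2153,  0.6041,  0.1583]), np.float64(1.0511860040870536e-07))
40 (-0.075, 0.075) (array([ 1.0456,  0.9168, -1.1992,  2.352 ,  2.2459,  0.5382,  0.0752]), np.float64(1.0769882574952334e-07))
40 (-0.075, 0.075) (array([ 0.5207,  0.4393, -0.5045,  2.1866, -0.5531,  0.19  ,  2.57  ]), np.float64(0.03539693245786749))
40 (-0.075, 0.075) (array([ 1.0744,  0.9738, -1.2475,  2.3515,  2.2005,  0.5885,  0.1543]), np.float64(1.0377168567003037e-07))
```

```bash
cat > plan.py <<'E'
from sim import *
def sweep(q,p,R,rows):
    # rows: absolute dict of (dx,dy,dz,ax,ay,az) from call start
    p0,R0=fk(q)
    for r in rows:
        q,e=track(q,p0+np.array(r[:3]),Ro.from_rotvec(r[3:]).as_matrix()@R0)
    return q,e
if __name__=='__main__':
    q=np.array(D[-2][0]); q,e=sweep(q,0,0,[(0,.03,.03,0,0,0),(0,.06,.06,0,0,0),(0,.09,.09,0,0,0),(0,.13,.1,0,0,0),(0,.16,.1,0,0,0)]); print('check',q,D[-1][0])
    q=np.array(D[0][0]); q,e=sweep(q,0,0,[(.025*k,-.05*k,0,0,-.07*k,.058*k) for k in range(1,6)]); print('check',q,D[1][0])
    # sweep right about the base axis at current radius with tool
    q=np.array(D[-1][0])
    for k in range(16):
        p,R=fk(q); Z=zz(-.11); q,e=track(q,Z@p,Z@R); 
        if k%3==0: print(k,fk(q)[0],q,e)
    print('now yaw')
    for sgn in(1,-1):
        q2=q.copy()
        for k in range(24):
            p,R=fk(q2); q2,e=track(q2,p,zz(sgn*.15)@R)
            if k%4==3: print(sgn,k,q2,e)
E
python3 plan.py
```

```text
check [-2.4297  0.4488  1.0708  1.3731 -0.4026  1.467   2.1867] [-2.4227, 0.4539, 1.0774, 1.3691, -0.4077, 1.4687, 2.1902]
check [-0.7388  0.0901 -0.3436  2.1181  0.4481  0.7769  0.174 ] [-0.7324, 0.0866, -0.3474, 2.1207, 0.449, 0.7743, 0.1778]
0 [0.0144 0.6433 0.4972] [-2.3243  0.4641  1.1029  1.3694 -0.4231  1.4733  2.2019] 3.5492701562161735e-07
3 [0.2221 0.6039 0.4972] [-2.0229  0.4936  1.171   1.3702 -0.4662  1.4875  2.2346] 3.578729415528232e-07
6 [0.4058 0.4994 0.4972] [-1.7136  0.5209  1.2276  1.3707 -0.5046  1.5014  2.2633] 3.564010731632416e-07
9 [0.5456 0.3409 0.4972] [-1.399   0.5454  1.2746  1.3715 -0.538   1.5145  2.2882] 3.525196268863963e-07
12 [0.6266 0.1457 0.4972] [-1.0798  0.5673  1.3136  1.3717 -0.5672  1.5268  2.3096] 3.4760262550808007e-07
15 [ 0.64   -0.0652  0.4972] [-0.7577  0.5867  1.3461  1.3719 -0.5925  1.538   2.3279] 3.424514381435159e-07
now yaw
1 3 [-0.1633  0.3123  0.3257  1.3473 -0.1383  1.4286  2.57  ] 4.2744652684907185e-06
1 7 [ 0.8926  0.7332 -1.5056  1.282   0.7045  1.6725  2.57  ] 7.918172935273978e-06
1 11 [ 0.5793  0.8519 -1.54    1.4779  0.8512  1.5789  2.57  ] 0.06157275073814211
1 15 [ 0.3174  0.9804 -1.54    1.742   1.0456  1.4493  2.57  ] 0.05513726276297986
1 19 [ 0.1019  1.1398 -1.54    2.0268  1.3079  1.379   2.57  ] 0.04803355373269379
1 23 [-0.1434  0.7358 -1.2339  2.2923  1.3443  0.8063  2.57  ] 0.020823084665105816
-1 3 [-0.7833  0.6952  1.4862  1.356  -0.6774  1.6048  1.7974] 4.829883373846934e-08
-1 7 [-0.7652  0.7769  1.56    1.3222 -0.7327  1.6849  1.2413] 5.658133427724619e-06
-1 11 [-0.729   0.8056  1.56    1.2826 -0.7448  1.7484  0.6498] 5.734247726442669e-06
-1 15 [-0.6893  0.8266  1.56    1.2509 -0.7758  1.8106  0.0633] 5.344536724048461e-06
-1 19 [-0.6591  0.8344  1.56    1.2386 -0.8162  1.8516 -0.5233] 4.882790325391213e-06
-1 23 [-0.6481  0.827   1.56    1.2503 -0.8527  1.8582 -1.1128] 4.77861128834701e-06
```

```bash
sed -i 's/T=30\.; S=.020; Y=-.06; PHI=.35/T=35.; S=.020; Y=-.04; PHI=.32/' lid.py; cat > plan2.py <<'E'
from sim import *
def go(q,p,R,n,lab):
    p0,R0=fk(q); rv=Ro.from_matrix(R@R0.T).as_rotvec()
    for k in range(1,n+1):
        qn,e=track(q,p0+(p-p0)*k/n,Ro.from_rotvec(rv*k/n).as_matrix()@R0); 
        m=np.abs(qn-q).max(); q=qn
    print(lab,fk(q)[0],q,'err',round(e,4),'lastdq',round(m,3),'rv',rv,'dp',p-p0); return q
if __name__=='__main__':
    q=np.array(D[-1][0])
    for k in range(18):
        p,R=fk(q); Z=zz(-.085); q,e=track(q,Z@p,Z@R)
    print('sw',fk(q)[0],q)
    for n in (7,8):
        a=q.copy()
        for k in range(n):
            p,R=fk(a); a,e=track(a,p,zz(.15)@R)
        print(n,a,e)
        a=go(a,tcp(-.12,.25),Rt(T),14,'hi')
        a=go(a,tcp(-.10,.16),Rt(T),3,'A')
        a=go(a,tcp(-.10,.073),Rt(T),3,'B')
        a=go(a,tcp(*corner(0)),Rt(T),2,'C')
        for th in (.3,.6,.9,1.2,1.5,1.75): a=go(a,tcp(*corner(th)),Rt(T),4,th)
E
python3 plan2.py
```

```text
sw [0.6382 0.0824 0.4972] [-0.9822  0.5738  1.324   1.3715 -0.5756  1.5305  2.3155]
7 [ 0.5978  0.5573 -1.2056  1.2918  0.4779  1.5539  2.57  ] 5.004791209506068e-06
hi [0.4976 0.0322 0.2986] [ 1.4347 -0.0451 -1.3884  2.2961 -0.7527  0.3613  2.57  ] err 0.0001 lastdq 0.193 rv [ 0.4784 -0.3171 -1.158 ] dp [-0.1407 -0.0502 -0.1986]
A [0.5206 0.0348 0.2434] [ 0.2869  0.126  -0.3244  2.3125 -0.7493  0.19    2.57  ] err 0.0351 lastdq 0.092 rv [ 0. -0.  0.] dp [ 0.0191  0.0057 -0.09  ]
B [0.5355 0.0272 0.2201] [ 0.2695  0.2037 -0.2916  2.2744 -0.7217  0.19    2.57  ] err 0.1009 lastdq 0.031 rv [ 0.0009 -0.0185 -0.0017] dp [-0.0039  0.0031 -0.1217]
C [0.565  0.0377 0.2151] [ 0.1215  0.252  -0.163   2.2191 -0.7483  0.19    2.57  ] err 0.094 lastdq 0.077 rv [ 0.0013 -0.0551 -0.0062] dp [ 0.0065  0.0182 -0.0959]
0.3 [0.5615 0.043  0.228 ] [ 0.083   0.2175 -0.1345  2.2324 -0.7658  0.19    2.57  ] err 0.061 lastdq 0.013 rv [ 0.0024 -0.0543 -0.0052] dp [-0.0165  0.0096 -0.0465]
0.6 [0.5733 0.0513 0.2368] [ 0.0033  0.2152 -0.0684  2.2146 -0.7876  0.19    2.57  ] err 0.0286 lastdq 0.021 rv [ 0.002 
[... 1666 characters left out ...]
lastdq 0.021 rv [ 0.002  -0.0349 -0.003 ] dp [ 0.0057  0.0098 -0.019 ]
0.9 [0.5965 0.0615 0.242 ] [-0.0798  0.24    0.0004  2.1727 -0.81    0.19    2.57  ] err 0.0003 lastdq 0.019 rv [ 0.0013 -0.0167 -0.0012] dp [0.0232 0.0102 0.0049]
1.2 [0.6297 0.0714 0.2618] [-0.2003  0.2605  0.1202  2.087  -0.6929  0.252   2.4248] err 0.0 lastdq 0.032 rv [ 0.     -0.0002 -0.    ] dp [0.0332 0.0099 0.0198]
1.5 [0.666  0.0821 0.2703] [-0.256   0.309   0.1725  1.9977 -0.6426  0.292   2.3511] err 0.0 lastdq 0.023 rv [ 0. -0.  0.] dp [0.0363 0.0108 0.0085]
1.75 [0.697  0.0914 0.2685] [-0.2758  0.3636  0.1889  1.9252 -0.6308  0.3104  2.3222] err 0.0001 lastdq 0.018 rv [ 0. -0.  0.] dp [ 0.031   0.0092 -0.0018]
```

```bash
cat > plan3.py <<'E'
from plan2 import *
import lid
for T in (35,40):
  g=np.array([.98,.75,-1.1,2.3,2.0,.42,.15])
  q,e=ik(g,tcp(-.10,.073,T),Rt(T)); print(T,q,e)
  for deg in (T-10,T-20,5,0):
    q=go(q,tcp(-.10,.073,deg)+np.array([-.0,0,.02]),Rt(deg),4,'tilt%d'%deg)
  qa=go(q,fk(q)[0]+np.array([0,0,.2]),fk(q)[1],6,'up')
  for y in (-1.6,-.8,.8,1.6):
    go(qa,np.array([.638,.082,.497]),zz(y)@fk(qa)[1],12,'far%g'%y)
E
python3 plan3.py
```

```text
35 [ 0.9617  0.79   -1.1697  2.375   2.0851  0.5126  0.0516] 1.156398428570212e-08
tilt25 [0.5253 0.0408 0.1488] [ 0.8503  0.6011 -1.0933  2.2488  1.3103  0.4235  0.6605] err 0.0 lastdq 0.185 rv [-0.0549  0.1657 -0.    ] dp [0.0087 0.0029 0.0272]
tilt15 [0.5351 0.044  0.1543] [ 0.829   0.6975 -1.1759  2.1095  1.0401  0.7018  0.9141] err 0.0 lastdq 0.066 rv [-0.0549  0.1657 -0.    ] dp [0.0097 0.0032 0.0055]
tilt5 [0.5455 0.0475 0.1579] [ 0.7441  0.7716 -1.1721  1.9623  0.9078  0.9443  1.0242] err 0.0 lastdq 0.058 rv [-0.0549  0.1657 -0.    ] dp [0.0105 0.0035 0.0036]
tilt0 [0.551  0.0493 0.159 ] [ 0.6931  0.8067 -1.1553  1.8865  0.8613  1.0566  1.0606] err 0.0 lastdq 0.028 rv [-0.0275  0.0828 -0.0001] dp [0.0055 0.0018 0.0011]
up [0.5509 0.0493 0.359 ] [ 0.8381  0.6092 -1.3928  1.7013  0.6134  1.3622  1.2292] err 0.0 lastdq 0.054 rv [0. 0. 0.] dp [0.  0.  0.2]
far-1.6 [0.638 0.082 0.497] [ 0.4463  0.4982 -0.9776  1.2545  0.4075  1.5901 -0.1707] err 0.0 lastdq 0.123 rv [ 0.  -0.  -1.6] dp [0.0871 0.0327 0.138 ]
far-0.8 [0.638 0.082 0.497] [ 0.5189  0.5624 -1.1464  1.2523  0.5083  1.62
[... 1179 characters left out ...]
 1.7008  0.7462  1.4541  1.1202] err 0.0 lastdq 0.065 rv [0. 0. 0.] dp [0.  0.  0.2]
far-1.6 [0.638 0.082 0.497] [ 0.511   0.5539 -1.1261  1.2524  0.4956  1.6221 -0.2305] err 0.0 lastdq 0.119 rv [-0.  -0.  -1.6] dp [0.0871 0.0327 0.138 ]
far-0.8 [0.638 0.082 0.497] [ 0.5682  0.635  -1.2995  1.2508  0.612   1.6733  0.4926] err 0.0 lastdq 0.055 rv [ 0.   0.  -0.8] dp [0.0871 0.0327 0.138 ]
far0.8 [0.638 0.082 0.497] [ 0.607   0.7768 -1.5395  1.2497  0.7977  1.7765  1.9773] err 0.0 lastdq 0.073 rv [-0.  -0.   0.8] dp [0.0871 0.0327 0.138 ]
far1.6 [0.6139 0.1573 0.4591] [ 0.5145  0.7929 -1.54    1.3444  0.815   1.7197  2.57  ] err 0.0877 lastdq 0.084 rv [-0.   0.   1.6] dp [0.0871 0.0327 0.138 ]
```

```bash
cat > plan4.py <<'E'
from plan2 import *
q=np.array(D[-1][0])
for k in range(18):
    p,R=fk(q); Z=zz(-.085); q,e=track(q,Z@p,Z@R)
for k in range(8):
    p,R=fk(q); q,e=track(q,p,zz(.15)@R)
print(q)
up=tcp(-.105,.073,0)+np.array([0,0,.2])
q=go(q,(fk(q)[0]+up)/2,Rt(0),10,'yawback')
q=go(q,up,Rt(0),5,'up')
q=go(q,tcp(-.105,.14,10),Rt(10),5,'d1')
q=go(q,tcp(-.105,.09,20),Rt(20),4,'d2')
q=go(q,tcp(-.1,.073,30),Rt(30),4,'d3')
for TT in (30,35):
  q=go(q,tcp(*corner(0),TT),Rt(TT),4,'C%d'%TT)
for th in (.3,.6,.9,1.2,1.5,1.75): q=go(q,tcp(*corner(th)),Rt(35),4,th)
E
python3 plan4.py
```

```text
[ 0.6623  0.7334 -1.5055  1.2816  0.7047  1.6726  2.57  ]
yawback [0.5922 0.0651 0.4181] [ 0.6762  0.5315 -1.2136  1.5149  0.4993  1.4417  1.3346] err 0.0 lastdq 0.121 rv [-0.0424  0.0748 -1.3492] dp [-0.046  -0.0173 -0.0791]
up [0.5462 0.0478 0.339 ] [ 0.7808  0.5108 -1.2287  1.7397  0.5053  1.2574  1.3194] err 0.0 lastdq 0.042 rv [0. 0. 0.] dp [-0.046  -0.0173 -0.0791]
d1 [0.5354 0.0443 0.2034] [ 0.7781  0.5614 -1.1176  2.0204  0.7096  0.7921  1.1705] err 0.0 lastdq 0.095 rv [ 0.0549 -0.1657 -0.    ] dp [-0.0107 -0.0036 -0.1357]
d2 [0.5253 0.0409 0.1488] [ 0.7183  0.5269 -0.9483  2.1956  0.9565  0.4211  0.9559] err 0.0 lastdq 0.101 rv [ 0.0549 -0.1657 -0.0001] dp [-0.0101 -0.0034 -0.0546]
d3 [0.5208 0.0393 0.1254] [ 0.68    0.5331 -0.8354  2.323   1.9132  0.2321  0.0471] err 0.0 lastdq 0.38 rv [ 0.0549 -0.1657 -0.    ] dp [-0.0044 -0.0016 -0.0234]
C30 [0.5462 0.0468 0.128 ] [ 0.5914  0.5291 -0.7593  2.2674  1.8019  0.2031  0.1346] err 0.0 lastdq 0.031 rv [-0.  0.  0.] dp [0.0254 0.0075 0.0026]
C35 [0.542  0.0454 0.1242] [ 0.7918  0.6605 -0.9777  2.3218  2.1663  0.3652 -0.1196] err 
[... 269 characters left out ...]
0.9962  2.2355  1.3547  0.2046  0.5664] err 0.0 lastdq 0.138 rv [-0.  0.  0.] dp [0.0187 0.0055 0.0404]
0.9 [0.5965 0.0615 0.2417] [ 0.8839  0.4877 -1.1487  2.1471  1.1479  0.3313  0.7877] err 0.0 lastdq 0.038 rv [-0.  0. -0.] dp [0.0293 0.0087 0.0328]
1.2 [0.6297 0.0714 0.2618] [ 0.8627  0.5384 -1.1848  2.0571  1.0943  0.4194  0.855 ] err 0.0 lastdq 0.023 rv [-0. -0. -0.] dp [0.0332 0.0098 0.02  ]
1.5 [0.666  0.0821 0.2703] [ 0.797   0.5917 -1.167   1.9665  1.0886  0.4805  0.8792] err 0.0 lastdq 0.023 rv [-0. -0. -0.] dp [0.0363 0.0108 0.0085]
1.75 [0.6971 0.0913 0.2685] [ 0.7297  0.6403 -1.1325  1.8939  1.1042  0.5143  0.8836] err 0.0 lastdq 0.018 rv [0. 0. 0.] dp [ 0.031   0.0092 -0.0018]
```

Request:
play_rows --increments '[{"dx":0.055,"dy":0.003,"dz":0,"ax":0,"ay":0,"az":-0.085},{"dx":0.109,"dy":0,"dz":0,"ax":0,"ay":0,"az":-0.17},{"dx":0.163,"dy":-0.007,"dz":0,"ax":0,"ay":0,"az":-0.255},{"dx":0.217,"dy":-0.018,"dz":0,"ax":0,"ay":0,"az":-0.34},{"dx":0.269,"dy":-0.034,"dz":0,"ax":0,"ay":0,"az":-0.425}]'

```text
clock: 6.5
eef_pos: [0.2148, 0.6049, 0.4966]
eef_rot: [[0.002, -0.999, 0.036], [-0.998, 0.0, 0.07], [-0.07, -0.036, -0.997]]
wrist_force: [-0.1, 0.3, 0.3]
finger_gap: 0.0004
```

Request:
play_rows --increments '[{"dx":0.051,"dy":-0.02,"dz":0,"ax":0,"ay":0,"az":-0.085},{"dx":0.1,"dy":-0.045,"dz":0,"ax":0,"ay":0,"az":-0.17},{"dx":0.146,"dy":-0.073,"dz":0,"ax":0,"ay":0,"az":-0.255},{"dx":0.19,"dy":-0.106,"dz":0,"ax":0,"ay":0,"az":-0.34},{"dx":0.231,"dy":-0.142,"dz":0,"ax":0,"ay":0,"az":-0.425}]'

```text
clock: 7.12
eef_pos: [0.4457, 0.4624, 0.4966]
eef_rot: [[-0.409, -0.91, 0.061], [-0.91, 0.412, 0.049], [-0.07, -0.036, -0.997]]
wrist_force: [0.4, 0.1, 0.0]
finger_gap: 0.0002
```

Request:
play_rows --increments '[{"dx":0.038,"dy":-0.039,"dz":0,"ax":0,"ay":0,"az":-0.085},{"dx":0.072,"dy":-0.082,"dz":0,"ax":0,"ay":0,"az":-0.17},{"dx":0.103,"dy":-0.127,"dz":0,"ax":0,"ay":0,"az":-0.255},{"dx":0.13,"dy":-0.175,"dz":0,"ax":0,"ay":0,"az":-0.34},{"dx":0.152,"dy":-0.224,"dz":0,"ax":0,"ay":0,"az":-0.425}]'

```text
clock: 7.75
eef_pos: [0.5975, 0.2378, 0.4966]
eef_rot: [[-0.748, -0.659, 0.076], [-0.66, 0.751, 0.019], [-0.07, -0.036, -0.997]]
wrist_force: [0.6, -0.6, -0.2]
finger_gap: 0.0004
```

Request:
play_rows --increments '[{"dx":0.018,"dy":-0.052,"dz":0,"ax":0,"ay":0,"az":-0.085},{"dx":0.032,"dy":-0.104,"dz":0,"ax":0,"ay":0,"az":-0.17},{"dx":0.041,"dy":-0.158,"dz":0,"ax":0,"ay":0,"az":-0.255}]'

```text
clock: 8.12
eef_pos: [0.6383, 0.0799, 0.4965]
eef_rot: [[-0.89, -0.449, 0.078], [-0.451, 0.893, -0.001], [-0.069, -0.036, -0.997]]
wrist_force: [0.8, 0.2, -0.1]
finger_gap: 0.0002
```

```bash
python3 st.py 0
```

```text
8.125 [0.6383 0.0799 0.4965] [-0.9782  0.5754  1.3254  1.3721 -0.5774  1.5313  2.3183] [ 0.8468  0.1636 -0.1322] 0.0002197516935703415 corner box -0.002763337400690725 -0.035563535485186475 0.431391248542473 tilt 4.488623948838912
[ 0.0066  0.0781 -0.1473]
```

Matches the simulation. Now the yaw turn that swings the elbow across (self‑motion), in small rows.

Request:
play_rows --increments '[{"dx":0,"dy":0,"dz":0,"ax":0,"ay":0,"az":0.12},{"dx":0,"dy":0,"dz":0,"ax":0,"ay":0,"az":0.24},{"dx":0,"dy":0,"dz":0,"ax":0,"ay":0,"az":0.36},{"dx":0,"dy":0,"dz":0,"ax":0,"ay":0,"az":0.48},{"dx":0,"dy":0,"dz":0,"ax":0,"ay":0,"az":0.6}]'

```text
clock: 8.75
eef_pos: [0.6384, 0.0796, 0.4907]
eef_rot: [[-0.53, -0.846, 0.055], [-0.846, 0.532, 0.041], [-0.063, -0.025, -0.998]]
wrist_force: [-0.5, 0.3, -2.9]
finger_gap: 0.0
```

```bash
python3 st.py 0
```

```text
8.75 [0.6384 0.0796 0.4907] [-0.5347  0.3399  0.5333  1.3549 -0.211   1.437   2.5719] [-0.5044  0.3259 -2.9293] 1.1659382544670005e-05 corner box -0.005664486523351765 -0.028211822044167424 0.42550307018714295 tilt 3.9056832840896543
[-0.0201  0.0666 -0.6898]
```

Request:
play_rows --increments '[{"dx":0,"dy":0,"dz":0,"ax":0,"ay":0,"az":0.1},{"dx":0,"dy":0,"dz":0,"ax":0,"ay":0,"az":0.2},{"dx":0,"dy":0,"dz":0,"ax":0,"ay":0,"az":0.3},{"dx":0,"dy":0,"dz":0,"ax":0,"ay":0,"az":0.4},{"dx":0,"dy":0,"dz":0,"ax":0,"ay":0,"az":0.4}]'

```text
clock: 9.38
eef_pos: [0.638, 0.0816, 0.48]
eef_rot: [[-0.187, -0.982, 0.015], [-0.981, 0.187, 0.051], [-0.053, -0.005, -0.999]]
wrist_force: [0.6, 0.8, -2.0]
finger_gap: 0.0004
```

```bash
python3 st.py 0
```

```text
9.375 [0.638  0.0816 0.48  ] [ 0.4151  0.4479 -0.8423  1.3077  0.2883  1.4935  2.5653] [ 0.6013  0.7627 -2.0455] 0.0003632415285637117 corner box -0.010597819460041699 -0.022685987621366373 0.41455560091262966 tilt 3.0254490565023997
[-0.0377  0.0406 -1.0622]
```

Request:
play_rows --increments '[{"dx":0,"dy":0,"dz":0,"ax":0,"ay":0,"az":0.08},{"dx":0,"dy":0,"dz":0,"ax":0,"ay":0,"az":0.16},{"dx":0,"dy":0,"dz":0,"ax":0,"ay":0,"az":0.16}]'

```text
clock: 9.75
eef_pos: [0.6389, 0.0804, 0.4802]
eef_rot: [[-0.033, -0.999, 0.007], [-0.998, 0.033, 0.055], [-0.055, -0.006, -0.998]]
wrist_force: [0.6, -0.6, -0.3]
finger_gap: 0.0005
```

```bash
python3 st.py 0; cat > plan5.py <<'E'
from plan2 import *
q=readout.state()['q']
up=tcp(-.105,.073,0)+np.array([0,0,.2])
q=go(q,(fk(q)[0]+up)/2,Rt(0),10,'yawback')
q=go(q,up,Rt(0),5,'up')
q=go(q,tcp(-.105,.14,10),Rt(10),5,'d1')
q=go(q,tcp(-.105,.09,20),Rt(20),4,'d2')
q=go(q,tcp(-.1,.073,30),Rt(30),4,'d3')
for TT in (30,35):
  q=go(q,tcp(*corner(0),TT),Rt(TT),4,'C%d'%TT)
for th in (.3,.6,.9,1.2,1.5,1.75): q=go(q,tcp(*corner(th)),Rt(35),4,th)
E
python3 plan5.py
```

```text
9.75 [0.6389 0.0804 0.4802] [ 0.5882  0.5973 -1.2221  1.2935  0.5141  1.5775  2.565 ] [ 0.555  -0.5785 -0.2942] 0.0005251776307777184 corner box -0.011797350662474178 -0.023061814099180646 0.41483992210203285 tilt 3.1841119078494593
[-0.0435  0.0401 -1.2174]
yawback [0.5926 0.0642 0.4096] [ 0.549   0.4285 -0.9612  1.5306  0.3552  1.3683  1.4493] err 0.0 lastdq 0.112 rv [-0.0435  0.0401 -1.2174] dp [-0.0464 -0.0164 -0.0706]
up [0.5462 0.0478 0.339 ] [ 0.631   0.3874 -0.9694  1.7431  0.3419  1.1925  1.4581] err 0.0 lastdq 0.04 rv [-0.  0. -0.] dp [-0.0464 -0.0164 -0.0706]
d1 [0.5354 0.0443 0.2034] [ 0.6201  0.4468 -0.8856  2.0241  0.5028  0.7047  1.3389] err 0.0 lastdq 0.1 rv [ 0.0549 -0.1657  0.    ] dp [-0.0107 -0.0036 -0.1357]
d2 [0.5253 0.0409 0.1488] [ 0.5436  0.4399 -0.7265  2.2     0.6972  0.325   1.1728] err 0.0 lastdq 0.102 rv [ 0.0549 -0.1657 -0.0001] dp [-0.0101 -0.0034 -0.0546]
d3 [0.5208 0.0393 0.1254] [ 0.6797  0.533  -0.8351  2.323   1.9134  0.2319  0.0467] err 0.0 lastdq 0.38 rv [ 0.0549 -0.1657 -0.    ] dp [-0.0044 -0.0016 -0.0234]
C30 [0.5462 0.0468 0.128 ] [ 0.591   
[... 470 characters left out ...]
0.9962  2.2355  1.3547  0.2046  0.5664] err 0.0 lastdq 0.138 rv [-0.  0.  0.] dp [0.0187 0.0055 0.0404]
0.9 [0.5965 0.0615 0.2417] [ 0.8839  0.4877 -1.1487  2.1471  1.1479  0.3313  0.7877] err 0.0 lastdq 0.038 rv [-0.  0. -0.] dp [0.0293 0.0087 0.0328]
1.2 [0.6297 0.0714 0.2618] [ 0.8627  0.5384 -1.1848  2.0571  1.0943  0.4194  0.855 ] err 0.0 lastdq 0.023 rv [-0. -0. -0.] dp [0.0332 0.0098 0.02  ]
1.5 [0.666  0.0821 0.2703] [ 0.797   0.5917 -1.167   1.9665  1.0886  0.4805  0.8792] err 0.0 lastdq 0.023 rv [-0. -0. -0.] dp [0.0363 0.0108 0.0085]
1.75 [0.6971 0.0913 0.2685] [ 0.7297  0.6403 -1.1325  1.8939  1.1042  0.5143  0.8836] err 0.0 lastdq 0.018 rv [0. 0. 0.] dp [ 0.031   0.0092 -0.0018]
```

Request:
play_rows --increments '[{"dx":-0.005,"dy":-0.002,"dz":-0.007,"ax":-0.004,"ay":0.004,"az":-0.12},{"dx":-0.01,"dy":-0.004,"dz":-0.014,"ax":-0.008,"ay":0.008,"az":-0.24},{"dx":-0.015,"dy":-0.006,"dz":-0.021,"ax":-0.012,"ay":0.012,"az":-0.36},{"dx":-0.02,"dy":-0.007,"dz":-0.028,"ax":-0.017,"ay":0.016,"az":-0.48},{"dx":-0.025,"dy":-0.008,"dz":-0.035,"ax":-0.021,"ay":0.02,"az":-0.6}]'

```text
clock: 10.38
eef_pos: [0.6132, 0.0731, 0.446]
eef_rot: [[-0.596, -0.803, 0.012], [-0.803, 0.596, 0.022], [-0.025, 0.004, -1.0]]
wrist_force: [0.8, 0.5, -0.4]
finger_gap: 0.0003
```

Request:
play_rows --increments '[{"dx":-0.005,"dy":-0.002,"dz":-0.007,"ax":-0.0,"ay":0.004,"az":-0.12},{"dx":-0.01,"dy":-0.004,"dz":-0.014,"ax":0,"ay":0.008,"az":-0.24},{"dx":-0.015,"dy":-0.006,"dz":-0.021,"ax":-0.0,"ay":0.012,"az":-0.36},{"dx":-0.02,"dy":-0.007,"dz":-0.028,"ax":-0.0,"ay":0.016,"az":-0.48},{"dx":-0.03,"dy":-0.012,"dz":-0.045,"ax":-0.0,"ay":0.02,"az":-0.6}]'

```text
clock: 11.0
eef_pos: [0.5837, 0.0615, 0.4018]
eef_rot: [[-0.945, -0.326, 0.006], [-0.326, 0.945, 0.019], [-0.012, 0.016, -1.0]]
wrist_force: [-0.4, -0.1, 0.3]
finger_gap: 0.0003
```

```bash
python3 st.py 10 -.105,.273 -.105,.14; python3 st.py 0 -.105,.273;python3 plan5.py | cut -c1-150
```

```text
11.0 [0.5837 0.0615 0.4018] [ 0.5823  0.4113 -0.9701  1.5704  0.3305  1.3299  1.4787] [-0.4042 -0.0916  0.3245] 0.00025144016845963607 corner box -0.0643718174823434 -0.036382815108843426 0.3359256016880384 tilt 1.1266339369035905
[ 0.0373 -0.159  -0.0135]
-.105,.273 [-0.0483 -0.0172 -0.0655]
-.105,.14 [-0.0483 -0.0172 -0.1985]
11.0 [0.5837 0.0615 0.4018] [ 0.5823  0.4113 -0.9701  1.5704  0.3305  1.3299  1.4787] [-0.4042 -0.0916  0.3245] 0.00025144016845963607 corner box -0.0643718174823434 -0.036382815108843426 0.3359256016880384 tilt 1.1266339369035905
[-0.0186  0.0063 -0.0121]
-.105,.273 [-0.0376 -0.0137 -0.0628]
yawback [0.565  0.0547 0.3704] [ 0.5987  0.3969 -0.9637  1.6564  0.3391  1.2676  1.4593] err 0.0 lastdq 0.008 rv [-0.0186  0.0063 -0.0121] dp [-0.0188
up [0.5461 0.0478 0.339 ] [ 0.6275  0.3854 -0.964   1.7433  0.3388  1.1915  1.4607] err 0.0001 lastdq 0.017 rv [-0. -0. -0.] dp [-0.0188 -0.0069 -0.03
d1 [0.5354 0.0443 0.2034] [ 0.6166  0.445  -0.8808  2.0242  0.4989  0.7034  1.3422] err 0.0 lastdq 0.1 rv [ 0.0549 -0.1657  0.    ] dp [-0.0107 -0.003
d2 [0.5253 0.0409 0.148
[... 773 characters left out ...]
0.9962  2.2355  1.3547  0.2046  0.5664] err 0.0 lastdq 0.138 rv [-0.  0.  0.] dp [0.0187 0.0055 0.0404]
0.9 [0.5965 0.0615 0.2417] [ 0.8839  0.4877 -1.1487  2.1471  1.1479  0.3313  0.7877] err 0.0 lastdq 0.038 rv [-0.  0. -0.] dp [0.0293 0.0087 0.0328]
1.2 [0.6297 0.0714 0.2618] [ 0.8627  0.5384 -1.1848  2.0571  1.0943  0.4194  0.855 ] err 0.0 lastdq 0.023 rv [-0. -0. -0.] dp [0.0332 0.0098 0.02  ]
1.5 [0.666  0.0821 0.2703] [ 0.797   0.5917 -1.167   1.9665  1.0886  0.4805  0.8792] err 0.0 lastdq 0.023 rv [-0. -0. -0.] dp [0.0363 0.0108 0.0085]
1.75 [0.6971 0.0913 0.2685] [ 0.7297  0.6403 -1.1325  1.8939  1.1042  0.5143  0.8836] err 0.0 lastdq 0.018 rv [0. 0. 0.] dp [ 0.031   0.0092 -0.0018]
```

Request:
play_rows --increments '[{"dx":-0.025,"dy":-0.01,"dz":-0.03,"ax":0,"ay":-0.03,"az":-0.005},{"dx":-0.048,"dy":-0.017,"dz":-0.075,"ax":0.01,"ay":-0.06,"az":-0.01},{"dx":-0.048,"dy":-0.017,"dz":-0.12,"ax":0.02,"ay":-0.1,"az":-0.013},{"dx":-0.048,"dy":-0.017,"dz":-0.16,"ax":0.03,"ay":-0.13,"az":-0.013},{"dx":-0.048,"dy":-0.017,"dz":-0.198,"ax":0.037,"ay":-0.159,"az":-0.013}]'

```text
clock: 11.62
eef_pos: [0.5357, 0.0427, 0.2022]
eef_rot: [[-0.934, -0.316, 0.164], [-0.312, 0.949, 0.052], [-0.172, -0.003, -0.985]]
wrist_force: [0.6, -0.2, -0.2]
finger_gap: -0.0
```

```bash
python3 st.py 20 -.105,.09; python3 -c "
from h import *
cap('scene','s2.png')"
```

```text
11.625 [0.5357 0.0427 0.2022] [ 0.6124  0.4452 -0.8736  2.0243  0.4998  0.702   1.3457] [ 0.5977 -0.1928 -0.1525] -3.854983119329873e-05 corner box -0.10530230564516645 -0.04171251232960714 0.1388228882242291 tilt 9.933393464080526
[ 0.0579 -0.1659 -0.0016]
-.105,.09 [-0.0104 -0.0018 -0.0534]
```

View pics/s2.png

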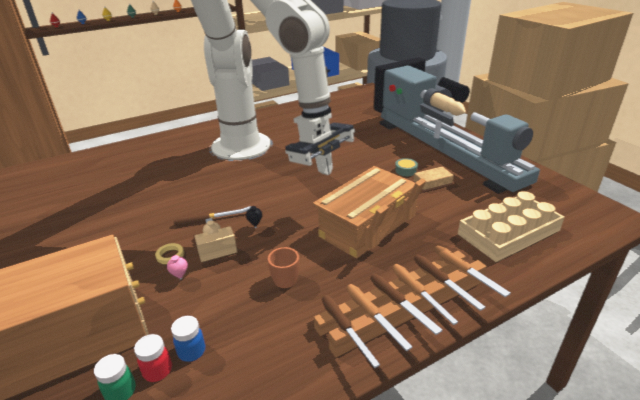

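Request:
play_rows --increments '[{"dx":-0.003,"dy":0,"dz":-0.014,"ax":0.014,"ay":-0.04,"az":0},{"dx":-0.005,"dy":-0.001,"dz":-0.027,"ax":0.029,"ay":-0.08,"az":0},{"dx":-0.008,"dy":-0.001,"dz":-0.04,"ax":0.043,"ay":-0.124,"az":0},{"dx":-0.01,"dy":-0.002,"dz":-0.053,"ax":0.058,"ay":-0.166,"az":-0.002}]'

```text
clock: 12.18
eef_pos: [0.5265, 0.0409, 0.1509]
eef_rot: [[-0.891, -0.315, 0.326], [-0.296, 0.949, 0.107], [-0.343, -0.001, -0.939]]
wrist_force: [0.2, -0.5, 0.4]
finger_gap: 0.0004
```

```bash
python3 st.py 30 -.1,.073; python3 st.py 32 -.1,.073;
```

```text
12.175 [0.5265 0.0409 0.1509] [ 0.543   0.4362 -0.7261  2.1973  0.686   0.3274  1.1837] [ 0.2341 -0.5     0.3715] 0.0004470606779411181 corner box -0.10378334828652906 -0.04037081498363721 0.09213041481078642 tilt 20.068164524997446
[ 0.0557 -0.1641 -0.0005]
-.1,.073 [-0.0056 -0.0017 -0.0255]
12.175 [0.5265 0.0409 0.1509] [ 0.543   0.4362 -0.7261  2.1973  0.686   0.3274  1.1837] [ 0.2341 -0.5     0.3715] 0.0004470606779411181 corner box -0.10378334828652906 -0.04037081498363721 0.09213041481078642 tilt 20.068164524997446
[ 0.0667 -0.1973 -0.0005]
-.1,.073 [-0.0073 -0.0022 -0.0269]
```

Request:
play_rows --increments '[{"dx":-0.001,"dy":0,"dz":-0.004,"ax":0.009,"ay":-0.027,"az":0},{"dx":-0.002,"dy":-0.001,"dz":-0.009,"ax":0.018,"ay":-0.054,"az":0},{"dx":-0.003,"dy":-0.001,"dz":-0.013,"ax":0.027,"ay":-0.08,"az":0},{"dx":-0.004,"dy":-0.001,"dz":-0.017,"ax":0.036,"ay":-0.106,"az":0},{"dx":-0.005,"dy":-0.001,"dz":-0.021,"ax":0.045,"ay":-0.133,"az":0}]'

```text
clock: 12.8
eef_pos: [0.5221, 0.0391, 0.1304]
eef_rot: [[-0.839, -0.314, 0.444], [-0.28, 0.949, 0.144], [-0.467, -0.004, -0.884]]
wrist_force: [0.0, -0.7, 0.3]
finger_gap: 0.0005
```

```bash
python3 st.py 32 -.1,.073;
```

```text
12.8 [0.5221 0.0391 0.1304] [ 0.6298  0.4963 -0.7887  2.2986  1.5997  0.205   0.3307] [ 0.0246 -0.6795  0.2945] 0.0005260179947152832 corner box -0.10085107583899611 -0.04077309339234193 0.0764258011996644 tilt 27.83905216406816
[ 0.0263 -0.0678  0.0003]
-.1,.073 [-0.003  -0.0004 -0.0064]
```

Now tilt to 32° and then move in under the lip (corner toward x −0.076, z 0.074).

Request:
play_rows --increments '[{"dx":-0.001,"dy":0,"dz":-0.002,"ax":0.009,"ay":-0.022,"az":0},{"dx":-0.002,"dy":0,"dz":-0.004,"ax":0.018,"ay":-0.045,"az":0},{"dx":-0.003,"dy":0,"dz":-0.006,"ax":0.026,"ay":-0.068,"az":0},{"dx":0.003,"dy":0.002,"dz":-0.006,"ax":0.026,"ay":-0.068,"az":0},{"dx":0.009,"dy":0.003,"dz":-0.006,"ax":0.026,"ay":-0.068,"az":0}]'

```text
clock: 13.42
eef_pos: [0.5308, 0.0432, 0.1237]
eef_rot: [[-0.806, -0.317, 0.501], [-0.269, 0.948, 0.168], [-0.528, 0.001, -0.849]]
wrist_force: [1.0, 1.4, -0.1]
finger_gap: 0.0005
```

```bash
python3 st.py 32 -.08,.073;python3 -c "
from h import *
c=cap('scene');cv2.imwrite('pics/s3.png',cv2.resize(c['frame'][120:250,260:430],None,fx=4.5,fy=4.5,interpolation=2))
c=cap('top');cv2.imwrite('pics/t3.png',cv2.resize(c['frame'][90:250,190:390],None,fx=3.6,fy=3.6,interpolation=2))"
```

```text
13.425 [0.5308 0.0432 0.1237] [ 0.7427  0.5982 -0.9185  2.3176  2.0067  0.2985 -0.0063] [ 0.9721  1.4383 -0.1287] 0.000497448889622032 corner box -0.08763791667152622 -0.03886935061813707 0.07272021363730748 tilt 31.88021504441371
[-0.0005 -0.0024 -0.0026]
-.08,.073 [0.0075 0.0012 0.0002]
```

View pics/s3.png

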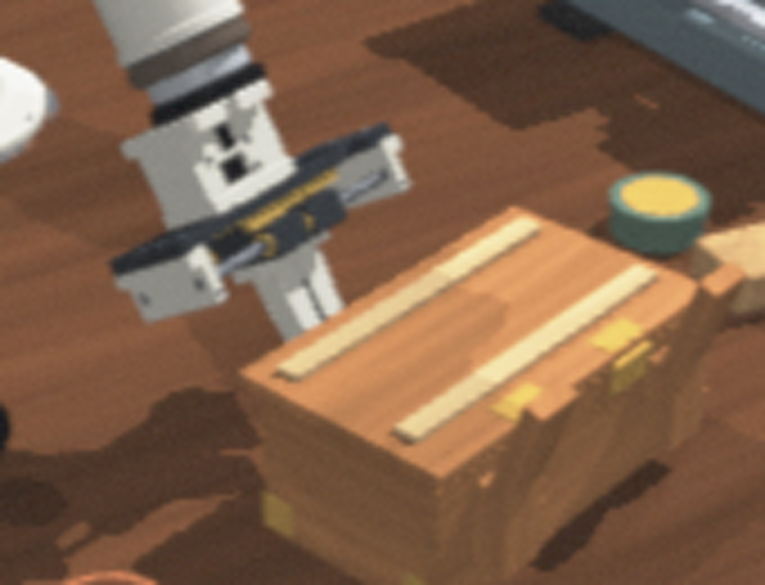

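View pics/t3.png

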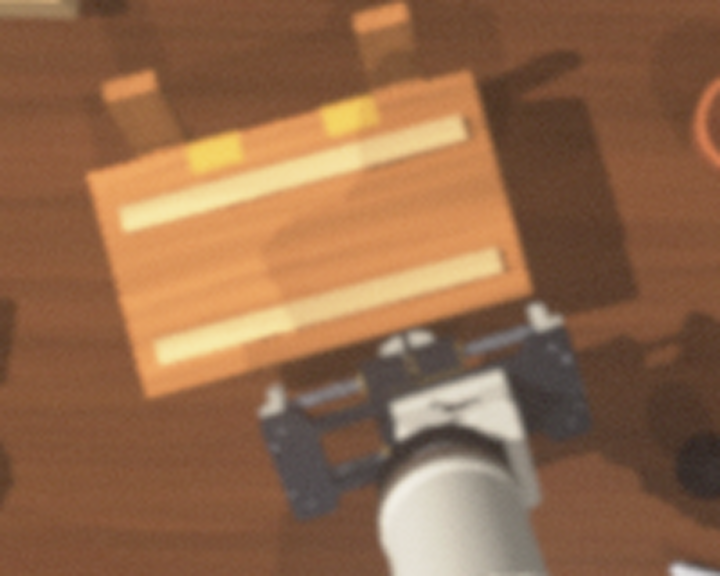

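Request:
play_rows --increments '[{"dx":0.004,"dy":0.001,"dz":0,"ax":0,"ay":0,"az":0},{"dx":0.008,"dy":0.002,"dz":0,"ax":0,"ay":0,"az":0},{"dx":0.011,"dy":0.003,"dz":0,"ax":0,"ay":0,"az":0}]'

```text
clock: 13.9
eef_pos: [0.5406, 0.0472, 0.1232]
eef_rot: [[-0.805, -0.319, 0.5], [-0.27, 0.948, 0.171], [-0.528, 0.003, -0.849]]
wrist_force: [0.1, 0.4, -0.3]
finger_gap: 0.0004
```

```bash
python3 st.py 32 -.073,.073;python3 st.py 35 -.073,.073; sed -n 5p lid.py; python3 - <<'E'
from lid import *
import lid; lid.T=33
for th in np.arange(0,1.81,.1): print(round(th,2),tcp(*corner(th))-tcp(*corner(0)))
E
```

```text
13.9 [0.5406 0.0472 0.1232] [ 0.7153  0.6034 -0.8992  2.2956  1.9813  0.292   0.0147] [ 0.0837  0.3991 -0.3007] 0.00044685813954092066 corner box -0.07714895953427096 -0.03759181068609599 0.07217208574629654 tilt 31.867175662802186
[-0.002  -0.0031 -0.005 ]
-.073,.073 [ 0.0044 -0.0008  0.0007]
13.9 [0.5406 0.0472 0.1232] [ 0.7153  0.6034 -0.8992  2.2956  1.9813  0.292   0.0147] [ 0.0837  0.3991 -0.3007] 0.00044685813954092066 corner box -0.07714895953427096 -0.03759181068609599 0.07217208574629654 tilt 31.867175662802186
[ 0.0146 -0.0528 -0.0051]
-.073,.073 [ 0.002  -0.0016 -0.0016]
f=np.array([np.cos(yaw),np.sin(yaw),0]); l=np.array([-np.sin(yaw),np.cos(yaw),0])
0.0 [0. 0. 0.]
0.1 [0.0007 0.0002 0.015 ]
0.2 [0.0029 0.0008 0.0298]
0.3 [0.0064 0.0019 0.0443]
0.4 [0.0114 0.0034 0.0584]
0.5 [0.0176 0.0052 0.0719]
0.6 [0.0251 0.0074 0.0847]
0.7 [0.0338 0.01   0.0966]
0.8 [0.0436 0.0129 0.1076]
0.9 [0.0544 0.0161 0.1175]
1.0 [0.066  0.0196 0.1262]
1.1 [0.0768 0.0228 0.1326]
1.2 [0.0882 0.0261 0.1379]
1.3 [0.1    0.0296 0.142 ]
1.4 [0.1122 0.0332 0.1449]
1.5 [0.1246 0.0369 0.1464]
1.6 [0.137  0.0406 0.1467]
1.7 [0.1494 0.0443 0.1457]
1.8 [0.1617 0.0479 0.1434]
```

Request:
play_rows --increments '[{"dx":0.004,"dy":0.0,"dz":0,"ax":0,"ay":0,"az":0},{"dx":0.005,"dy":0.0,"dz":0.008,"ax":0,"ay":0,"az":0},{"dx":0.006,"dy":0.0,"dz":0.016,"ax":0,"ay":0,"az":0}]'

```text
clock: 14.28
eef_pos: [0.5446, 0.0472, 0.1381]
eef_rot: [[-0.807, -0.319, 0.497], [-0.269, 0.948, 0.172], [-0.525, 0.005, -0.851]]
wrist_force: [-5.2, 0.5, -1.8]
finger_gap: 0.0004
```

```bash
python3 st.py 32 -.073,.073;python3 -c "
from h import *
c=cap('scene');cv2.imwrite('pics/s4.png',cv2.resize(c['frame'][120:250,260:430],None,fx=4.5,fy=4.5,interpolation=2))"
```

```text
14.275 [0.5446 0.0472 0.1381] [ 0.6909  0.5457 -0.8665  2.2821  1.8538  0.2353  0.1118] [-5.1635  0.4869 -1.8405] 0.0004150974855720282 corner box -0.07346659069549097 -0.0386120942648978 0.0869135634203945 tilt 31.6970204001817
[-0.0031 -0.0066 -0.005 ]
-.073,.073 [ 0.0004 -0.0008 -0.0141]
```

View pics/s4.png

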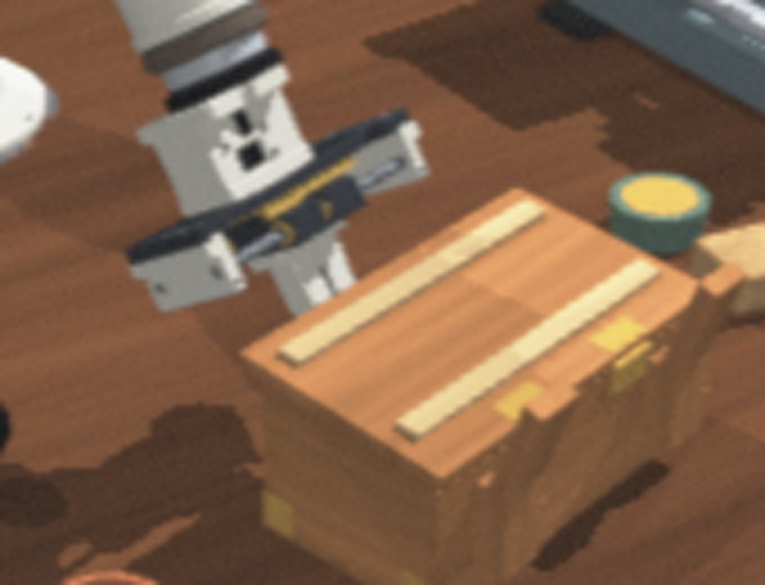

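Request:
play_rows --increments '[{"dx":0.002,"dy":0.001,"dz":0.015,"ax":0,"ay":0,"az":0},{"dx":0.006,"dy":0.002,"dz":0.029,"ax":0,"ay":0,"az":0},{"dx":0.011,"dy":0.003,"dz":0.043,"ax":0,"ay":0,"az":0},{"dx":0.017,"dy":0.005,"dz":0.057,"ax":0,"ay":0,"az":0},{"dx":0.024,"dy":0.007,"dz":0.07,"ax":0,"ay":0,"az":0}]'

```text
clock: 14.95
eef_pos: [0.5697, 0.0539, 0.2091]
eef_rot: [[-0.806, -0.319, 0.498], [-0.27, 0.948, 0.17], [-0.527, 0.003, -0.85]]
wrist_force: [-0.7, -0.8, -1.0]
finger_gap: 0.0006
```

```bash
python3 st.py 32 -.0488,.15924 ;python3 -c "
from h import *
c=cap('scene');cv2.imwrite('pics/s5.png',cv2.resize(c['frame'][100:250,260:430],None,fx=4,fy=4,interpolation=2))"
```

```text
14.95 [0.5697 0.0539 0.2091] [ 0.8392  0.4798 -1.0708  2.1925  1.1332  0.3055  0.7998] [-0.7214 -0.7837 -0.9766] 0.0006462888084056198 corner box -0.04740349015233092 -0.03940616424584998 0.1579517925466613 tilt 31.771748697445663
[-0.0016 -0.0047 -0.0048]
-.0488,.15924 [-0.0015 -0.0007  0.0011]
```

View pics/s5.png

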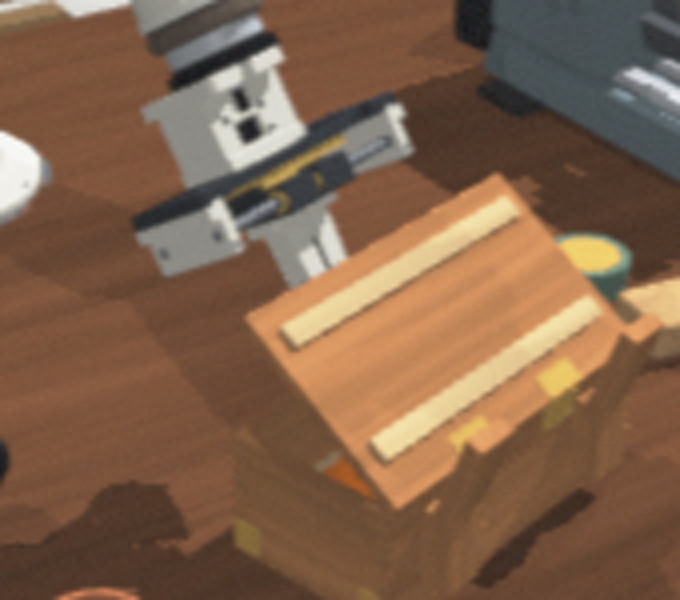

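Request:
play_rows --increments '[{"dx":0.009,"dy":0.003,"dz":0.012,"ax":0,"ay":0,"az":0},{"dx":0.018,"dy":0.006,"dz":0.023,"ax":0,"ay":0,"az":0},{"dx":0.029,"dy":0.009,"dz":0.033,"ax":0,"ay":0,"az":0},{"dx":0.041,"dy":0.012,"dz":0.041,"ax":0,"ay":0,"az":0},{"dx":0.052,"dy":0.015,"dz":0.048,"ax":0,"ay":0,"az":0}]'

```text
clock: 15.62
eef_pos: [0.6232, 0.0694, 0.2576]
eef_rot: [[-0.805, -0.319, 0.5], [-0.269, 0.948, 0.171], [-0.528, 0.003, -0.849]]
wrist_force: [-0.7, -0.2, -0.9]
finger_gap: 0.0005
```

Request:
play_rows --increments '[{"dx":0.011,"dy":0.003,"dz":0.005,"ax":0,"ay":0,"az":0},{"dx":0.023,"dy":0.007,"dz":0.009,"ax":0,"ay":0,"az":0},{"dx":0.035,"dy":0.01,"dz":0.012,"ax":0,"ay":0,"az":0},{"dx":0.048,"dy":0.014,"dz":0.014,"ax":0,"ay":0,"az":0}]'

```text
clock: 16.12
eef_pos: [0.6712, 0.0832, 0.2713]
eef_rot: [[-0.805, -0.319, 0.5], [-0.269, 0.948, 0.171], [-0.528, 0.003, -0.849]]
wrist_force: [1.4, -0.5, -0.5]
finger_gap: 0.0005
```

```bash
python3 st.py 32 .0558,.2217 ;python3 -c "
from h import *
c=cap('scene');cv2.imwrite('pics/s6.png',cv2.resize(c['frame'][80:250,260:450],None,fx=3.5,fy=3.5,interpolation=2))"
```

```text
16.125 [0.6712 0.0832 0.2713] [ 0.7747  0.6124 -1.1684  1.9147  0.9928  0.5579  0.9777] [ 1.3691 -0.5137 -0.5228] 0.0005473359649635935 corner box 0.058320199798773786 -0.040185235767453226 0.220249304402263 tilt 31.868784326134133
[-0.0021 -0.0031 -0.0047]
.0558,.2217 [-0.0027 -0.0002  0.0014]
```

View pics/s6.png

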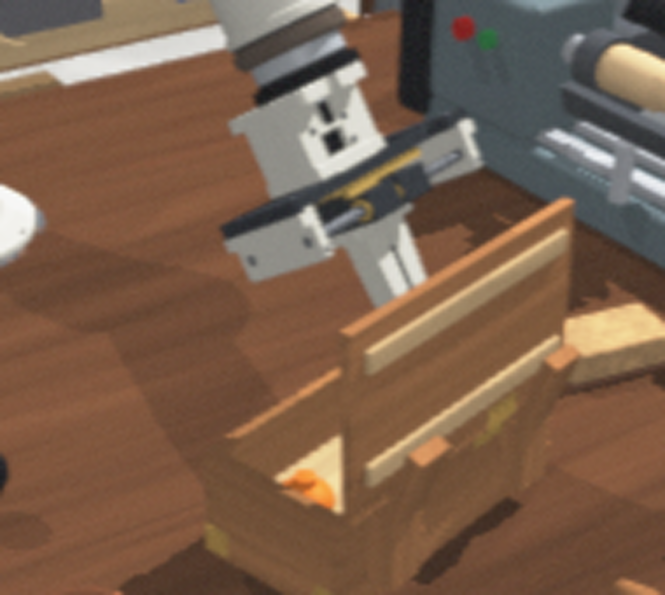

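Request:
play_rows --increments '[{"dx":0.01,"dy":0.003,"dz":0,"ax":0,"ay":0,"az":0},{"dx":0.02,"dy":0.006,"dz":-0.001,"ax":0,"ay":0,"az":0},{"dx":0.029,"dy":0.009,"dz":-0.002,"ax":0,"ay":0,"az":0},{"dx":0.036,"dy":0.011,"dz":-0.003,"ax":0,"ay":0,"az":0},{"dx":0.036,"dy":0.011,"dz":-0.003,"ax":0,"ay":0,"az":0}]'

```text
clock: 16.8
eef_pos: [0.7066, 0.0943, 0.268]
eef_rot: [[-0.806, -0.319, 0.499], [-0.269, 0.948, 0.171], [-0.528, 0.004, -0.849]]
wrist_force: [-0.3, 0.5, -0.4]
finger_gap: 0.0003
```

```bash
python3 st.py 32 .0558,.2217 ;python3 -c "
from h import *
c=cap('scene');cv2.imwrite('pics/s7.png',cv2.resize(c['frame'][80:250,260:450],None,fx=3.5,fy=3.5,interpolation=2))"
```

```text
16.8 [0.7066 0.0943 0.268 ] [ 0.6961  0.6669 -1.1263  1.831   1.0143  0.5922  0.9787] [-0.2865  0.4672 -0.3593] 0.0003063463583384781 corner box 0.09537830036716556 -0.03953628111873501 0.21690788943721553 tilt 31.858060712869207
[-0.0025 -0.0035 -0.0049]
.0558,.2217 [-0.0381 -0.0114  0.0047]
```

View pics/s7.png

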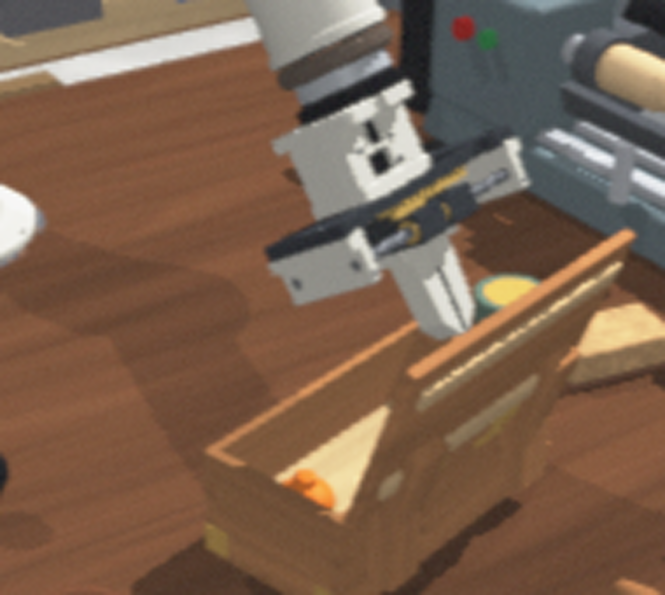

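```bash
cat > plan6.py <<'E'
from plan2 import *
def Rv(y): 
    l=np.array([-np.sin(y),np.cos(y),0]); z=np.array([0,0,-1.]); return np.column_stack([np.cross(l,z),l,z])
if __name__=='__main__':
    q=readout.state()['q']; p=fk(q)[0]; print(p-readout.state()['eef_pos'])
    q=go(q,p+np.array([-.06,-.02,.04]),fk(q)[1],3,'back')
    q=go(q,np.array([.58,-.02,.34]),Rv(.2),6,'vert')
    q=go(q,np.array([.51,-.272,.28]),Rv(-.14),7,'over')
    q=go(q,np.array([.51,-.272,.106]),Rv(-.14),5,'grasp')
    q=go(q,np.array([.51,-.272,.26]),Rv(-.14),5,'lift')
    q=go(q,np.array([.60,-.08,.30]),Rv(.1),7,'mid')
    q=go(q,np.array([.6445,.119,.26]),Rv(.288),7,'overbox')
    q=go(q,np.array([.6445,.119,.107]),Rv(.288),7,'place')
E
python3 plan6.py
```

```text
[0.     0.0001 0.0001]
back [0.6462 0.0743 0.308 ] [ 0.8999  0.5593 -1.2911  1.9391  0.8943  0.5987  1.0573] err 0.0 lastdq 0.076 rv [0. 0. 0.] dp [-0.06 -0.02  0.04]
vert [ 0.58 -0.02  0.34] [ 0.8734  0.6256 -1.2853  1.661   0.6168  1.3312  1.2541] err 0.0 lastdq 0.111 rv [-0.1475  0.5362 -0.1209] dp [-0.0662 -0.0943  0.032 ]
over [ 0.51  -0.272  0.28 ] [ 1.2858  0.6505 -1.1953  1.7344  0.6449  1.2145  1.3492] err 0.0 lastdq 0.043 rv [-0.    0.   -0.34] dp [-0.07  -0.252 -0.06 ]
grasp [ 0.51  -0.272  0.106] [ 1.1567  0.8443 -0.9899  1.8466  0.8698  0.9574  1.1977] err 0.0 lastdq 0.049 rv [0. 0. 0.] dp [ 0.    -0.    -0.174]
lift [ 0.51  -0.272  0.26 ] [ 1.272   0.6688 -1.1727  1.7537  0.6657  1.182   1.3347] err 0.0 lastdq 0.047 rv [-0. -0. -0.] dp [ 0.    -0.     0.154]
mid [ 0.6  -0.08  0.3 ] [ 0.9001  0.6878 -1.2104  1.6452  0.6674  1.2863  1.2363] err 0.0 lastdq 0.06 rv [-0.    0.    0.24] dp [0.09  0.192 0.04 ]
overbox [0.6445 0.119  0.26  ] [ 0.4935  0.8029 -1.1507  1.5521  0.7536  1.2866  1.0957] err 0.0 lastdq 0.06 rv [ 0.    -0.     0.188] dp [ 0.0445  0.199  -0.04  ]
place [0.6445 0.119  0.107 ] [ 0.431   0.9612 -1.013   1.6412  0.9102  1.0779  1.0003] err 0.0 lastdq 0.028 rv [0. 0. 0.] dp [ 0.     0.    -0.153]
```

Request:
play_rows --increments '[{"dx":-0.02,"dy":-0.007,"dz":0.013,"ax":0,"ay":0,"az":0},{"dx":-0.04,"dy":-0.013,"dz":0.026,"ax":0,"ay":0,"az":0},{"dx":-0.06,"dy":-0.02,"dz":0.04,"ax":0,"ay":0,"az":0}]'

```text
clock: 17.23
eef_pos: [0.6452, 0.074, 0.3083]
eef_rot: [[-0.806, -0.32, 0.499], [-0.27, 0.948, 0.171], [-0.527, 0.003, -0.85]]
wrist_force: [-0.2, -0.4, 0.6]
finger_gap: 0.0005
```

Request:
play_rows --increments '[{"dx":-0.013,"dy":-0.019,"dz":0.006,"ax":-0.03,"ay":0.107,"az":-0.024},{"dx":-0.026,"dy":-0.038,"dz":0.012,"ax":-0.06,"ay":0.214,"az":-0.048},{"dx":-0.04,"dy":-0.057,"dz":0.019,"ax":-0.09,"ay":0.322,"az":-0.072},{"dx":-0.053,"dy":-0.075,"dz":0.025,"ax":-0.12,"ay":0.43,"az":-0.097},{"dx":-0.066,"dy":-0.094,"dz":0.032,"ax":-0.147,"ay":0.536,"az":-0.121}]' --jaw 0.85

```text
clock: 17.85
eef_pos: [0.5795, -0.0206, 0.3407]
eef_rot: [[-0.98, -0.198, -0.003], [-0.198, 0.98, -0.001], [0.003, -0.0, -1.0]]
wrist_force: [1.0, 0.1, -1.9]
finger_gap: 0.046
```

Request:
play_rows --increments '[{"dx":-0.01,"dy":-0.04,"dz":0,"ax":0,"ay":0,"az":-0.06},{"dx":-0.02,"dy":-0.09,"dz":0,"ax":0,"ay":0,"az":-0.12},{"dx":-0.035,"dy":-0.14,"dz":0,"ax":0,"ay":0,"az":-0.2},{"dx":-0.05,"dy":-0.18,"dz":0,"ax":0,"ay":0,"az":-0.27},{"dx":-0.05,"dy":-0.18,"dz":0,"ax":0,"ay":0,"az":-0.34}]'

```text
clock: 18.48
eef_pos: [0.5284, -0.2052, 0.3393]
eef_rot: [[-0.989, 0.15, -0.001], [0.15, 0.989, -0.001], [0.001, -0.002, -1.0]]
wrist_force: [0.1, 0.7, 0.2]
finger_gap: 0.0779
```

```bash
python3 st.py 0; python3 -c "
from h import *
c=cap('scene');cv2.imwrite('pics/s8.png',c['frame'])
c=cap('top');cv2.imwrite('pics/t8.png',c['frame'])"
```

```text
18.475 [ 0.5284 -0.2052  0.3393] [ 1.2177  0.5737 -1.2541  1.6942  0.5668  1.2976  1.2685] [0.0639 0.6949 0.2093] 0.07793257616931015 corner box -0.19486682500081756 -0.28194597445153285 0.27333136472476 tilt 0.10816272002945485
[ 0.0017 -0.0008  0.4706]
```

View pics/s8.png

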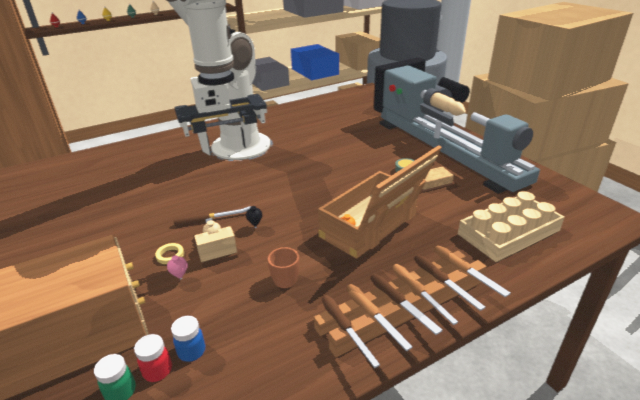

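View pics/t8.png

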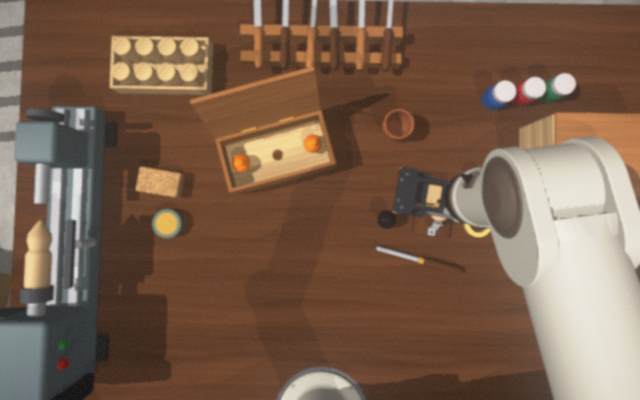

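```bash
python3 - <<'E'
from h import *
a=cv2.imread('pics/t8.png')
cv2.imwrite('pics/t8b.png',cv2.resize(a[105:200,205:345],None,fx=5.5,fy=5.5,interpolation=2))
b=cv2.imread('pics/s8.png')
cv2.imwrite('pics/s8b.png',cv2.resize(b[140:260,310:450],None,fx=5,fy=5,interpolation=2))
c=cap('top')
f=a.astype(int); H=cv2.cvtColor(a,cv2.COLOR_BGR2HSV)
m=cv2.inRange(H,(3,190,150),(14,255,255)); n,L,S,C=cv2.connectedComponentsWithStats(m)
for i in range(1,n):
    if S[i,4]>60: print('orange',S[i],C[i],onz(c,*C[i],.055))
g=cv2.cvtColor(a,cv2.COLOR_BGR2GRAY)[146:165,266:290]; print(g)
E
```

```text
orange [305 136  15  16 117] [313.5982906  142.86324786] [0.66957662 0.0308224  0.055     ]
orange [233 155  15  17 172] [240.66860465 162.84883721] [0.61751275 0.20641396 0.055     ]
[[214 214 215 214 214 214 214 214 216 216 215 216 217 217 218 218 218 217
  218 218 218 218 217 216]
 [215 215 215 216 215 217 217 218 217 217 215 215 216 215 216 216 217 216
  216 216 215 216 214 216]
 [216 215 215 215 217 217 219 216 212 208 204 199 201 207 209 214 215 216
  215 215 215 215 215 213]
 [218 218 218 218 218 218 215 211 201 187 173 166 169 179 191 204 213 214
  215 214 213 211 210 209]
 [219 217 218 218 216 216 209 197 174 152 135 127 130 136 157 178 198 210
  210 211 206 207 206 204]
 [216 217 216 217 215 211 197 170 140 122 109 106 106 108 118 144 174 197
  205 205 206 205 205 205]
 [218 216 216 217 214 207 184 147 115 107  98  96  95  95  96 116 153 184
  202 206 207 204 206 206]
 [217 216 217 216 214 199 171 128 102  95  92  89  87  88  92 109 141 180
  200 207 206 205 206 206]
 [217 216 215 214 211 195 159 116  97  88  88  86  89  89  92 113 145 177
  200 207 208 206 207 205]
 [216 2
[... 303 characters left out ...]
13 213 212 213 207 193 163 130 103  94  89  92  99 110 139 170 188
  192 193 193 192 193 191]
 [214 214 212 214 213 210 202 185 158 133 118 109 115 124 142 164 180 189
  190 191 190 193 193 192]
 [214 213 212 210 210 208 205 196 180 163 158 150 153 160 170 184 189 191
  192 192 191 193 191 190]
 [209 209 208 206 201 201 199 195 192 183 183 181 182 184 187 190 190 191
  192 190 191 192 191 191]
 [205 199 200 198 197 194 192 191 189 188 188 188 191 190 190 190 188 191
  191 188 186 186 186 188]
 [199 195 193 192 189 189 190 188 190 189 191 190 190 190 190 187 186 186
  187 183 183 182 181 181]
 [192 191 189 189 190 190 190 189 190 189 191 190 187 184 188 184 184 183
  181 177 181 176 177 181]]
```

View pics/t8b.png

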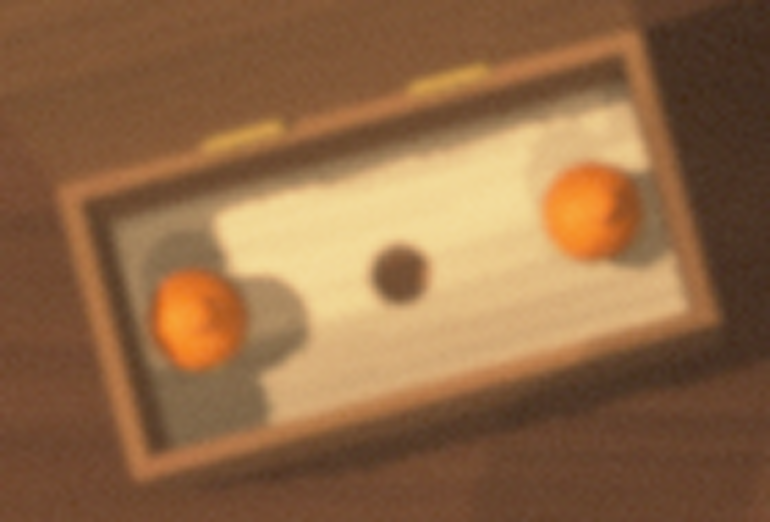

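View pics/s8b.png

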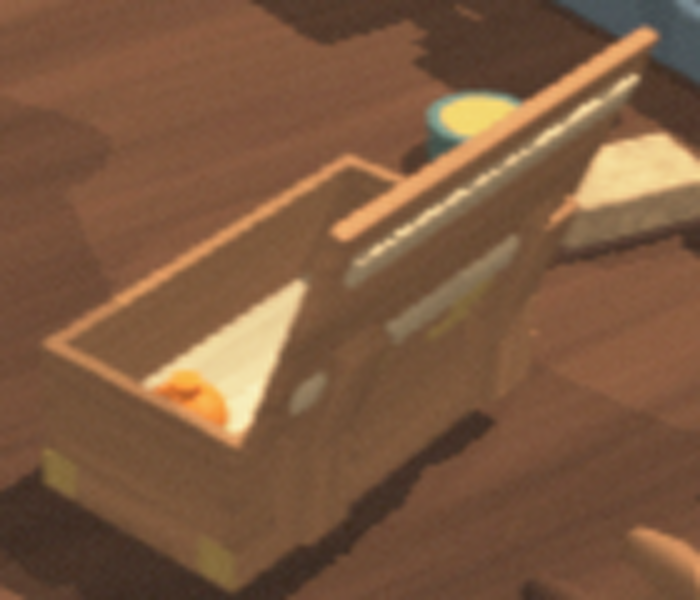

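```bash
python3 - <<'E'
from h import *
c=cap('top'); s=cap('scene')
print('nest top',onz(c,277.2,154.7,.034))
X=[onz(c,205-.5+(u+.5)/5.5,105-.5+(v+.5)/5.5,.092) for u,v in [(60,188),(640,32),(720,322),(140,478)]]
print(np.array(X),np.mean(X,0),[np.linalg.norm(X[i]-X[(i+1)%4]) for i in range(4)])
l=(X[0]+X[3]-X[1]-X[2]); print(np.arctan2(-l[0],l[1]))
# scene front rim corners (outer): front -y, front +y
for u,v,n in [(42,343,'f-'),(350,153,'f+'),(240,447,'r-')]: print(n,onz(s,310-.5+(u+.5)/5,140-.5+(v+.5)/5,.092))
o=[np.array([.6696,.0308]),np.array([.6175,.2064])]; print('orange mid',(o[0]+o[1])/2, np.arctan2(-(o[1]-o[0])[0],(o[1]-o[0])[1]),np.linalg.norm(o[0]-o[1]))
E
```

```text
nest top [0.64197963 0.12065182 0.034     ]
[[ 0.66848544  0.25946876  0.092     ]
 [ 0.73977201  0.01453891  0.092     ]
 [ 0.61694337 -0.02181749  0.092     ]
 [ 0.54591085  0.22178485  0.092     ]] [0.64277791 0.11849376 0.092     ] [np.float64(0.25509293763264207), np.float64(0.12809630157838509), np.float64(0.2537473518461396), np.float64(0.12823653219055553)]
0.28347438331998925
f- [ 0.61903373 -0.01933437  0.092     ]
f+ [0.54725046 0.22688336 0.092     ]
r- [0.74378161 0.01824554 0.092     ]
orange mid [0.64355 0.1186 ] 0.2884238068633559 0.18316596299531196
```

```bash
python3 - <<'E'
from h import *
c=cap('top'); s=cap('scene')
a=cv2.imread('pics/top0.png'); b=cv2.imread('pics/scene0.png')
cv2.imwrite('pics/z1.png',np.hstack([cv2.resize(a[195:230,422:457],(700,700),interpolation=2)[:600],]))
cv2.imwrite('pics/z2.png',cv2.resize(b[210:265,185:245],(654,600),interpolation=2))
for z in (.05,.056): print(onz(c,439.17,211.57,z))
print(onz(s,210.6,222.6,.079),proj(s,(.509,-.273,.08)),proj(s,(.509,-.273,.054)),proj(c,(.509,-.273,.08)))
E
```

```text
[ 0.50992773 -0.27503262  0.05      ]
[ 0.50989972 -0.27326524  0.056     ]
[ 0.51488748 -0.27107183  0.079     ] (np.float64(209.04845788423796), np.float64(221.32679045383003)) (np.float64(210.68766850611757), np.float64(229.49741633895354)) (np.float64(442.0947092935684), np.float64(211.97067793633514))
```

View pics/z1.png

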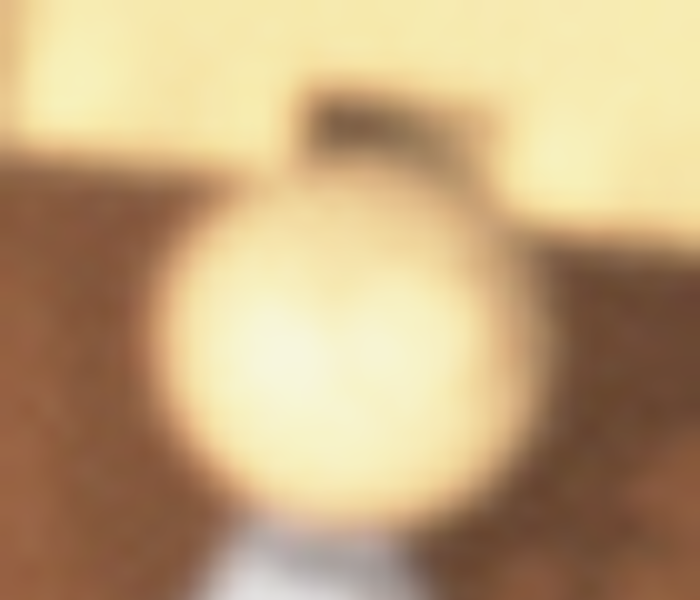

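View pics/z2.png

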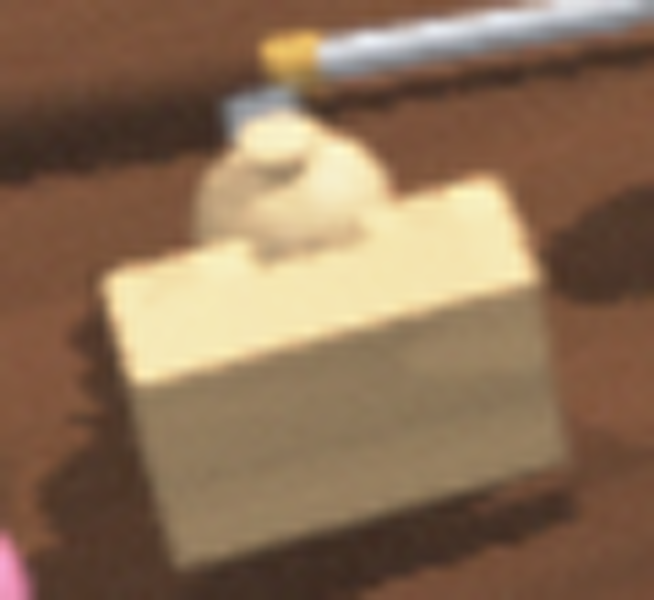

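Request:
play_rows --increments '[{"dx":-0.008,"dy":-0.033,"dz":-0.02,"ax":0,"ay":0,"az":0.005},{"dx":-0.017,"dy":-0.067,"dz":-0.05,"ax":0,"ay":0,"az":0.01},{"dx":-0.017,"dy":-0.067,"dz":-0.1,"ax":0,"ay":0,"az":0.01},{"dx":-0.017,"dy":-0.067,"dz":-0.14,"ax":-0.002,"ay":0,"az":0.01},{"dx":-0.017,"dy":-0.067,"dz":-0.16,"ax":-0.002,"ay":0,"az":0.01}]'

```text
clock: 19.45
eef_pos: [0.5125, -0.2661, 0.178]
eef_rot: [[-0.992, 0.128, -0.002], [0.128, 0.992, -0.001], [0.002, -0.001, -1.0]]
wrist_force: [-0.7, 0.4, 0.8]
finger_gap: 0.078
```

```bash
python3 st.py 0; python3 -c "
from h import *
c=cap('scene');cv2.imwrite('pics/s9.png',cv2.resize(c['frame'][160:290,140:290],None,fx=4.5,fy=4.5,interpolation=2))
c=cap('top');cv2.imwrite('pics/t9.png',cv2.resize(c['frame'][150:270,370:510],None,fx=4.5,fy=4.5,interpolation=2))"
```

```text
19.45 [ 0.5125 -0.2661  0.178 ] [ 1.2036  0.7598 -1.0843  1.8155  0.7722  1.0627  1.2615] [-0.7     0.3692  0.7727] 0.07797983620255781 corner box -0.22733382206807115 -0.3356007474310506 0.11201402499230921 tilt 0.10198740175397251
[ 0.0009 -0.0016  0.4486]
```

View pics/s9.png

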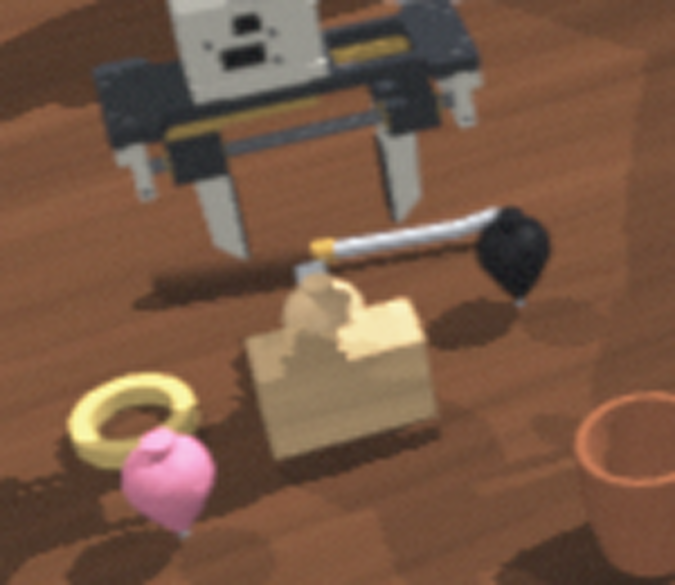

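View pics/t9.png

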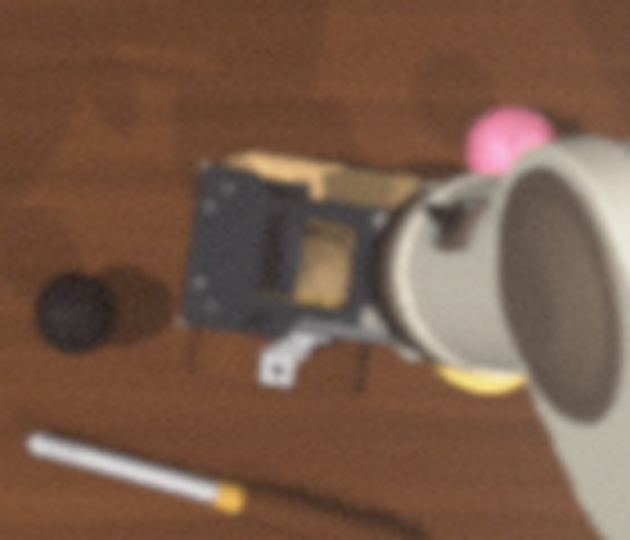

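```bash
python3 - <<'E'
from h import *
s=cap('scene'); R=readout.state()['eef_rot'];p=readout.state()['eef_pos']
k=lambda u,v:(140-.5+(u+.5)/4.5,160-.5+(v+.5)/4.5)
m=p+R@[0,0,.066]
print(p,proj(s,m),[proj(s,m+R@[0,y,0]) for y in(-.045,.045)],k(240,257),k(402,218),k(318,281),onz(s,*k(318,281),.08))
E
```

```text
[ 0.51358312 -0.26630012  0.18015504] (np.float64(210.0044426555994), np.float64(210.3701247329747)) [(np.float64(191.6136837256754), np.float64(214.76896110889624)), (np.float64(227.94147257436623), np.float64(206.07981458409435))] (192.94444444444446, 216.72222222222223) (228.94444444444446, 208.05555555555554) (210.27777777777777, 222.05555555555554) [ 0.51362242 -0.27132572  0.08      ]
```

Request:
play_rows --increments '[{"dx":0,"dy":0,"dz":0,"ax":0,"ay":0,"az":0}]'

```text
clock: 19.73
eef_pos: [0.5145, -0.2669, 0.1819]
eef_rot: [[-0.992, 0.129, 0.003], [0.129, 0.992, -0.003], [-0.004, -0.003, -1.0]]
wrist_force: [1.0, 0.0, 0.7]
finger_gap: 0.0781
```

Request:
play_rows --increments '[{"dx":0,"dy":0,"dz":0,"ax":0,"ay":0,"az":0},{"dx":0,"dy":0,"dz":0,"ax":0,"ay":0,"az":0}]'

```text
clock: 19.98
eef_pos: [0.5136, -0.2672, 0.181]
eef_rot: [[-0.992, 0.13, 0.002], [0.13, 0.991, -0.003], [-0.002, -0.003, -1.0]]
wrist_force: [0.1, -0.1, -0.6]
finger_gap: 0.0783
```

Request:
play_rows --increments '[{"dx":-0.004,"dy":-0.006,"dz":-0.01,"ax":0,"ay":0,"az":-0.01},{"dx":-0.004,"dy":-0.006,"dz":-0.03,"ax":-0.002,"ay":0.002,"az":-0.01},{"dx":-0.004,"dy":-0.006,"dz":-0.05,"ax":-0.003,"ay":0.002,"az":-0.01},{"dx":-0.004,"dy":-0.006,"dz":-0.065,"ax":-0.003,"ay":0.002,"az":-0.01},{"dx":-0.004,"dy":-0.006,"dz":-0.075,"ax":-0.003,"ay":0.002,"az":-0.01}]'

```text
clock: 20.6
eef_pos: [0.5089, -0.2724, 0.1035]
eef_rot: [[-0.99, 0.139, -0.003], [0.139, 0.99, -0.004], [0.002, -0.004, -1.0]]
wrist_force: [-0.9, 0.0, 0.3]
finger_gap: 0.0778
```

Request:
play_rows --increments '[{"dx":0,"dy":0,"dz":0,"ax":0,"ay":0,"az":0},{"dx":0,"dy":0,"dz":0,"ax":0,"ay":0,"az":0}]'

```text
clock: 20.85
eef_pos: [0.5097, -0.2729, 0.1056]
eef_rot: [[-0.99, 0.14, -0.001], [0.14, 0.99, -0.005], [-0.0, -0.005, -1.0]]
wrist_force: [0.4, -0.4, -0.4]
finger_gap: 0.0776
```

```bash
python3 -c "
from h import *
c=cap('scene');cv2.imwrite('pics/s10.png',cv2.resize(c['frame'][180:280,160:270],None,fx=6,fy=6,interpolation=2))"
```

```text
(no output)
```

View pics/s10.png

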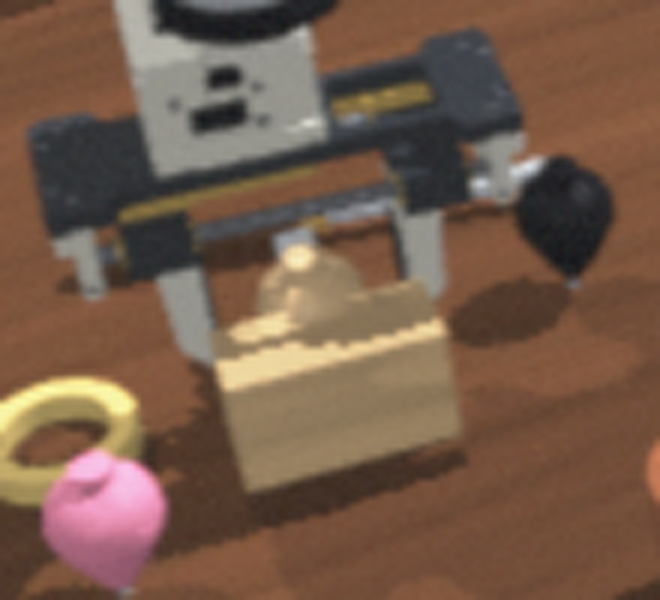

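Request:
play_rows --increments '[{"dx":0,"dy":0,"dz":0,"ax":0,"ay":0,"az":0},{"dx":0,"dy":0,"dz":0,"ax":0,"ay":0,"az":0},{"dx":0,"dy":0,"dz":0,"ax":0,"ay":0,"az":0},{"dx":0,"dy":0,"dz":0,"ax":0,"ay":0,"az":0},{"dx":0,"dy":0,"dz":0,"ax":0,"ay":0,"az":0}]' --jaw 0

```text
clock: 21.52
eef_pos: [0.5093, -0.2724, 0.1051]
eef_rot: [[-0.99, 0.139, -0.001], [0.139, 0.99, -0.004], [0.001, -0.004, -1.0]]
wrist_force: [-0.3, 1.5, 0.0]
finger_gap: 0.0437
```

Request:
play_rows --increments '[{"dx":0,"dy":0,"dz":0,"ax":0,"ay":0,"az":0},{"dx":0,"dy":0,"dz":0,"ax":0,"ay":0,"az":0},{"dx":0,"dy":0,"dz":0,"ax":0,"ay":0,"az":0}]'

```text
clock: 21.9
eef_pos: [0.5094, -0.2724, 0.1051]
eef_rot: [[-0.99, 0.139, -0.001], [0.139, 0.99, -0.004], [0.001, -0.005, -1.0]]
wrist_force: [0.1, 3.6, 0.6]
finger_gap: 0.0435
```

Request:
play_rows --increments '[{"dx":0,"dy":0,"dz":0.008,"ax":0,"ay":0,"az":0},{"dx":0,"dy":0,"dz":0.018,"ax":0,"ay":0,"az":0},{"dx":0,"dy":0,"dz":0.03,"ax":0,"ay":0,"az":0},{"dx":0,"dy":0,"dz":0.045,"ax":0,"ay":0,"az":0},{"dx":0,"dy":0,"dz":0.06,"ax":0,"ay":0,"az":0}]'

```text
clock: 22.52
eef_pos: [0.5094, -0.2733, 0.1666]
eef_rot: [[-0.99, 0.14, -0.001], [0.14, 0.99, -0.006], [0.0, -0.006, -1.0]]
wrist_force: [-1.0, 0.1, -0.8]
finger_gap: 0.0438
```

Request:
play_rows --increments '[{"dx":0,"dy":0,"dz":0.02,"ax":0,"ay":0,"az":0},{"dx":0,"dy":0,"dz":0.05,"ax":0,"ay":0,"az":0},{"dx":0,"dy":0,"dz":0.09,"ax":0,"ay":0,"az":0},{"dx":0,"dy":0,"dz":0.12,"ax":0,"ay":0,"az":0},{"dx":0,"dy":0,"dz":0.12,"ax":0,"ay":0,"az":0}]'

```text
clock: 23.15
eef_pos: [0.5107, -0.273, 0.2885]
eef_rot: [[-0.99, 0.14, 0.003], [0.14, 0.99, -0.008], [-0.004, -0.007, -1.0]]
wrist_force: [-0.4, -0.8, -0.9]
finger_gap: 0.044
```

```bash
python3 st.py 0; python3 -c "
from h import *
c=cap('scene');cv2.imwrite('pics/s11.png',cv2.resize(c['frame'][120:270,130:290],None,fx=4.5,fy=4,interpolation=2))"
```

```text
23.15 [ 0.5107 -0.273   0.2885] [ 1.2887  0.6386 -1.2006  1.7275  0.6402  1.2232  1.3534] [-0.4296 -0.8316 -0.9308] 0.044000824164246076 corner box -0.23093897600394944 -0.34229007007932044 0.22257581658070313 tilt 0.4747606721333104
[0.0069 0.0047 0.46  ]
```

View pics/s11.png

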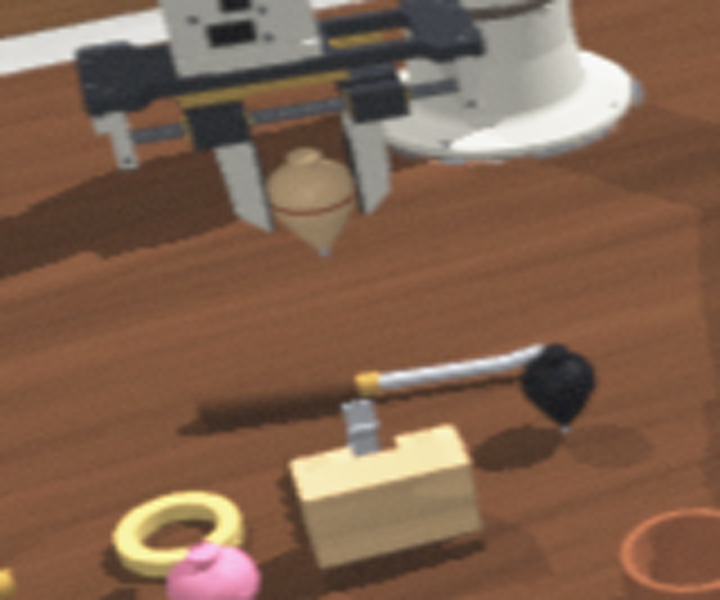

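```bash
python3 - <<'E'
from h import *
s=cap('scene'); p=readout.state()['eef_pos'];print(p)
print(proj(s,[p[0],p[1],.262]),proj(s,[p[0],p[1],.195]))
E
```

```text
[ 0.50899147 -0.27306883  0.28540441]
(np.float64(196.2562839349418), np.float64(157.72237580390652)) (np.float64(201.23667234319637), np.float64(182.54155135913535))
```

Request:
play_rows --increments '[{"dx":0.009,"dy":0.028,"dz":0,"ax":0,"ay":0,"az":0.03},{"dx":0.025,"dy":0.07,"dz":0,"ax":0,"ay":0,"az":0.08},{"dx":0.04,"dy":0.115,"dz":0,"ax":0,"ay":0,"az":0.13},{"dx":0.055,"dy":0.16,"dz":0,"ax":0,"ay":0,"az":0.18},{"dx":0.067,"dy":0.196,"dz":0,"ax":0,"ay":0,"az":0.213}]'

```text
clock: 23.88
eef_pos: [0.5758, -0.075, 0.2839]
eef_rot: [[-0.997, -0.075, -0.002], [-0.075, 0.997, -0.005], [0.003, -0.004, -1.0]]
wrist_force: [0.5, -0.8, -0.7]
finger_gap: 0.0442
```

Request:
play_rows --increments '[{"dx":0.014,"dy":0.04,"dz":0,"ax":0,"ay":0,"az":0.045},{"dx":0.029,"dy":0.085,"dz":0,"ax":0,"ay":0,"az":0.09},{"dx":0.043,"dy":0.125,"dz":0,"ax":0,"ay":0,"az":0.135},{"dx":0.056,"dy":0.165,"dz":0,"ax":0,"ay":0,"az":0.18},{"dx":0.067,"dy":0.192,"dz":0,"ax":0,"ay":0,"az":0.213}]'

```text
clock: 24.5
eef_pos: [0.6425, 0.1173, 0.2836]
eef_rot: [[-0.958, -0.286, -0.002], [-0.286, 0.958, -0.005], [0.003, -0.004, -1.0]]
wrist_force: [-0.5, -0.9, -0.6]
finger_gap: 0.0434
```

Request:
play_rows --increments '[{"dx":0,"dy":0,"dz":0,"ax":0,"ay":0,"az":0},{"dx":0,"dy":0,"dz":0,"ax":0,"ay":0,"az":0},{"dx":0,"dy":0,"dz":0,"ax":0,"ay":0,"az":0}]'

```text
clock: 24.88
eef_pos: [0.6431, 0.1133, 0.2845]
eef_rot: [[-0.96, -0.28, -0.0], [-0.28, 0.96, -0.006], [0.002, -0.006, -1.0]]
wrist_force: [0.1, -0.3, -0.5]
finger_gap: 0.044
```

Request:
play_rows --increments '[{"dx":0,"dy":0.006,"dz":-0.02,"ax":0.006,"ay":0,"az":0},{"dx":0,"dy":0.006,"dz":-0.05,"ax":0.006,"ay":0,"az":0},{"dx":0,"dy":0.006,"dz":-0.09,"ax":0.006,"ay":0,"az":0},{"dx":0,"dy":0.006,"dz":-0.11,"ax":0.006,"ay":0,"az":0},{"dx":0,"dy":0.006,"dz":-0.125,"ax":0.006,"ay":0,"az":0}]'

```text
clock: 25.5
eef_pos: [0.6429, 0.1208, 0.1587]
eef_rot: [[-0.96, -0.282, -0.0], [-0.282, 0.96, 0.001], [-0.0, 0.001, -1.0]]
wrist_force: [-0.1, -0.4, 0.4]
finger_gap: 0.0434
```

Request:
play_rows --increments '[{"dx":0,"dy":0,"dz":0,"ax":0,"ay":0,"az":0},{"dx":0,"dy":0,"dz":0,"ax":0,"ay":0,"az":0},{"dx":0,"dy":0,"dz":0,"ax":0,"ay":0,"az":0}]'

```text
clock: 25.88
eef_pos: [0.6439, 0.1214, 0.1615]
eef_rot: [[-0.959, -0.282, 0.003], [-0.282, 0.959, 0.001], [-0.003, 0.0, -1.0]]
wrist_force: [-0.1, 0.5, -0.1]
finger_gap: 0.0441
```

```bash
python3 -c "
from h import *
c=cap('scene');cv2.imwrite('pics/s12.png',cv2.resize(c['frame'][100:260,290:460],None,fx=4,fy=3.7,interpolation=2))
c=cap('top');cv2.imwrite('pics/t12.png',cv2.resize(c['frame'][60:220,190:390],None,fx=3.7,fy=3.7,interpolation=2))"
```

```text
(no output)
```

View pics/s12.png

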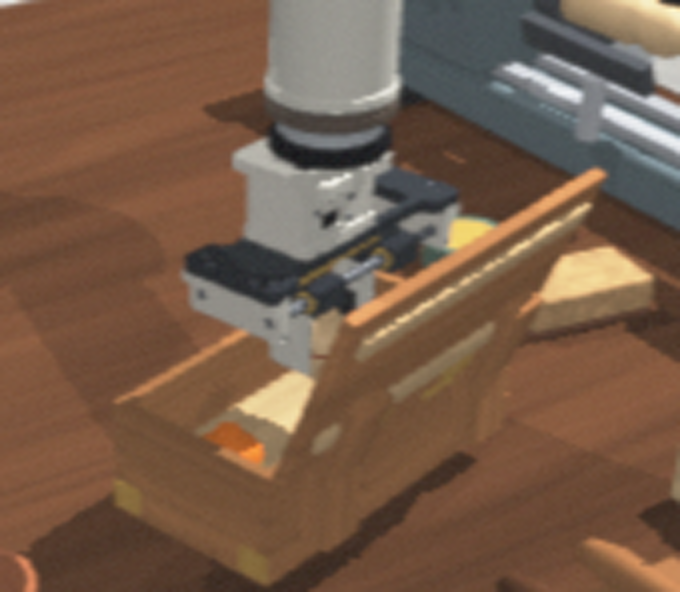

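View pics/t12.png

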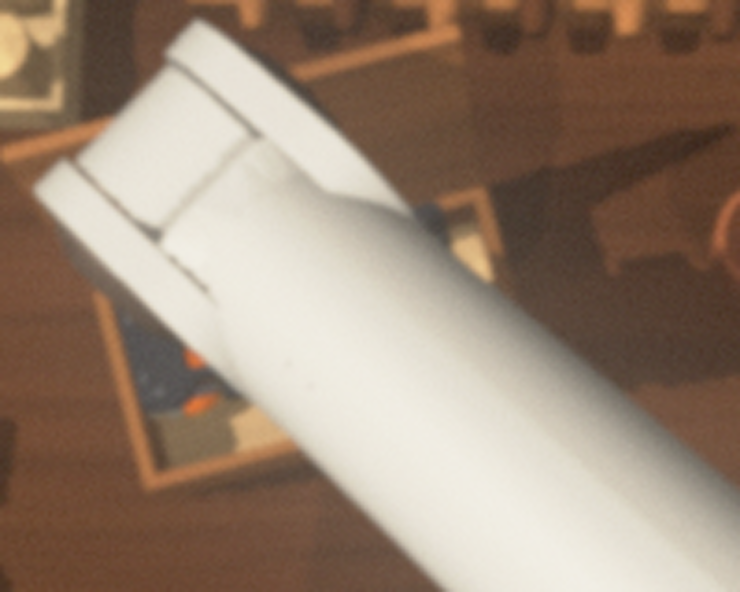

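Request:
play_rows --increments '[{"dx":-0.001,"dy":-0.0015,"dz":-0.01,"ax":0,"ay":-0.003,"az":0},{"dx":-0.001,"dy":-0.0015,"dz":-0.02,"ax":0,"ay":-0.003,"az":0},{"dx":-0.001,"dy":-0.0015,"dz":-0.03,"ax":0,"ay":-0.003,"az":0},{"dx":-0.001,"dy":-0.0015,"dz":-0.037,"ax":0,"ay":-0.003,"az":0},{"dx":-0.001,"dy":-0.0015,"dz":-0.043,"ax":0,"ay":-0.003,"az":0}]'

```text
clock: 26.6
eef_pos: [0.6422, 0.1196, 0.1165]
eef_rot: [[-0.959, -0.282, 0.003], [-0.282, 0.959, 0.001], [-0.004, -0.0, -1.0]]
wrist_force: [-0.5, 0.6, -0.4]
finger_gap: 0.044
```

Request:
play_rows --increments '[{"dx":0,"dy":0,"dz":0,"ax":0,"ay":0,"az":0},{"dx":0,"dy":0,"dz":0,"ax":0,"ay":0,"az":0},{"dx":0,"dy":0,"dz":0,"ax":0,"ay":0,"az":0}]'

```text
clock: 26.98
eef_pos: [0.6425, 0.1197, 0.1176]
eef_rot: [[-0.959, -0.282, 0.005], [-0.282, 0.959, 0.001], [-0.005, -0.0, -1.0]]
wrist_force: [0.9, 0.6, -0.6]
finger_gap: 0.0436
```

Request:
play_rows --increments '[{"dx":0,"dy":0,"dz":-0.003,"ax":0,"ay":0.005,"az":0},{"dx":0,"dy":0,"dz":-0.006,"ax":0,"ay":0.005,"az":0},{"dx":0,"dy":0,"dz":-0.008,"ax":0,"ay":0.005,"az":0},{"dx":0,"dy":0,"dz":-0.008,"ax":0,"ay":0.005,"az":0}]'

```text
clock: 27.48
eef_pos: [0.6421, 0.1195, 0.1088]
eef_rot: [[-0.959, -0.282, -0.002], [-0.282, 0.959, 0.001], [0.001, 0.001, -1.0]]
wrist_force: [0.3, -0.2, -0.1]
finger_gap: 0.0441
```

Request:
play_rows --increments '[{"dx":0,"dy":0,"dz":-0.001,"ax":0,"ay":0,"az":0},{"dx":0,"dy":0,"dz":-0.001,"ax":0,"ay":0,"az":0}]'

```text
clock: 27.72
eef_pos: [0.6422, 0.1196, 0.1081]
eef_rot: [[-0.959, -0.282, -0.001], [-0.282, 0.959, 0.001], [0.001, 0.001, -1.0]]
wrist_force: [0.1, 0.5, -1.4]
finger_gap: 0.0439
```

Request:
play_rows --increments '[{"dx":0,"dy":0,"dz":-0.001,"ax":0,"ay":0,"az":0},{"dx":0,"dy":0,"dz":-0.001,"ax":0,"ay":0,"az":0}]'

```text
clock: 27.98
eef_pos: [0.6422, 0.1195, 0.107]
eef_rot: [[-0.959, -0.282, -0.001], [-0.282, 0.959, 0.001], [0.001, 0.001, -1.0]]
wrist_force: [-0.6, 1.2, -0.1]
finger_gap: 0.0439
```

Request:
play_rows --increments '[{"dx":0,"dy":0,"dz":-0.001,"ax":0,"ay":0,"az":0},{"dx":0,"dy":0,"dz":-0.001,"ax":0,"ay":0,"az":0}]'

```text
clock: 28.22
eef_pos: [0.6423, 0.1197, 0.1062]
eef_rot: [[-0.959, -0.282, -0.001], [-0.282, 0.959, 0.001], [0.001, 0.001, -1.0]]
wrist_force: [0.1, 1.3, -0.7]
finger_gap: 0.0439
```

Request:
play_rows --increments '[{"dx":0,"dy":0,"dz":-0.001,"ax":0,"ay":0,"az":0},{"dx":0,"dy":0,"dz":-0.001,"ax":0,"ay":0,"az":0}]'

```text
clock: 28.48
eef_pos: [0.6424, 0.1199, 0.1054]
eef_rot: [[-0.959, -0.282, -0.001], [-0.282, 0.959, 0.001], [0.0, 0.001, -1.0]]
wrist_force: [0.7, 0.7, 1.5]
finger_gap: 0.0435
```

Request:
play_rows --increments '[{"dx":0,"dy":0,"dz":-0.001,"ax":0,"ay":0,"az":0},{"dx":0,"dy":0,"dz":-0.001,"ax":0,"ay":0,"az":0}]'

```text
clock: 28.72
eef_pos: [0.6426, 0.1201, 0.1047]
eef_rot: [[-0.959, -0.282, -0.0], [-0.282, 0.959, 0.001], [-0.0, 0.001, -1.0]]
wrist_force: [-0.4, 1.5, 4.4]
finger_gap: 0.0438
```

Request:
play_rows --increments '[{"dx":0,"dy":0,"dz":0,"ax":0,"ay":0,"az":0},{"dx":0,"dy":0,"dz":0,"ax":0,"ay":0,"az":0},{"dx":0,"dy":0,"dz":0,"ax":0,"ay":0,"az":0},{"dx":0,"dy":0,"dz":0,"ax":0,"ay":0,"az":0}]' --jaw 0.68

```text
clock: 29.22
eef_pos: [0.6421, 0.1193, 0.1039]
eef_rot: [[-0.96, -0.282, -0.002], [-0.282, 0.96, 0.001], [0.001, 0.001, -1.0]]
wrist_force: [-0.4, -0.3, 0.1]
finger_gap: 0.0625
```

Request:
play_rows --increments '[{"dx":0,"dy":0,"dz":0.01,"ax":0,"ay":0,"az":0},{"dx":0,"dy":0,"dz":0.025,"ax":0,"ay":0,"az":0},{"dx":0,"dy":0,"dz":0.045,"ax":0,"ay":0,"az":0},{"dx":0,"dy":0,"dz":0.07,"ax":0,"ay":0,"az":0},{"dx":0,"dy":0,"dz":0.1,"ax":0,"ay":0,"az":0}]'

```text
clock: 29.85
eef_pos: [0.6423, 0.1196, 0.2064]
eef_rot: [[-0.959, -0.282, -0.001], [-0.282, 0.959, 0.001], [0.0, 0.001, -1.0]]
wrist_force: [0.3, -0.7, 0.6]
finger_gap: 0.0622
```

Request:
play_rows --increments '[{"dx":0,"dy":0,"dz":0.05,"ax":0,"ay":0,"az":0},{"dx":-0.02,"dy":-0.03,"dz":0.09,"ax":0,"ay":0,"az":0},{"dx":-0.04,"dy":-0.08,"dz":0.12,"ax":0,"ay":0,"az":-0.06},{"dx":-0.06,"dy":-0.13,"dz":0.12,"ax":0,"ay":0,"az":-0.12},{"dx":-0.08,"dy":-0.18,"dz":0.12,"ax":0,"ay":0,"az":-0.18}]'

```text
clock: 30.48
eef_pos: [0.5617, -0.0616, 0.3262]
eef_rot: [[-0.995, -0.104, 0.001], [-0.104, 0.995, -0.001], [-0.001, -0.001, -1.0]]
wrist_force: [0.2, -0.0, -0.0]
finger_gap: 0.0621
```

Request:
play_rows --increments '[{"dx":-0.02,"dy":-0.05,"dz":0,"ax":0,"ay":0,"az":-0.06},{"dx":-0.03,"dy":-0.1,"dz":0,"ax":0,"ay":0,"az":-0.12},{"dx":-0.04,"dy":-0.13,"dz":0,"ax":0,"ay":0,"az":-0.18}]'

```text
clock: 30.85
eef_pos: [0.5215, -0.1934, 0.3255]
eef_rot: [[-0.997, 0.079, -0.0], [0.079, 0.997, -0.001], [0.0, -0.001, -1.0]]
wrist_force: [-0.8, 1.1, 0.1]
finger_gap: 0.0623
```

```bash
python3 st.py 0|head -1; python3 -c "
from h import *
c=cap('scene','s13.png')
c=cap('top','t13.png');cv2.imwrite('pics/t13b.png',cv2.resize(c['frame'][60:220,190:390],None,fx=3.7,fy=3.7,interpolation=2))"
```

```text
30.85 [ 0.5215 -0.1934  0.3255] [ 1.2269  0.5815 -1.2754  1.7368  0.5832  1.2709  1.3043] [-0.8471  1.0817  0.1346] 0.06229438577847185 corner box -0.19786508097652258 -0.26807150004031566 0.25948328342835936 tilt 0.04489954664846882
```

View pics/s13.png

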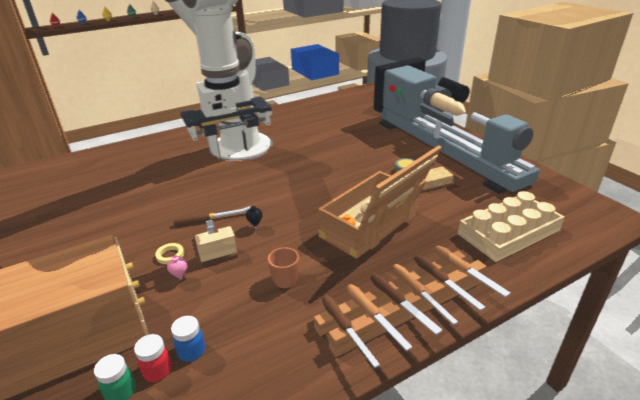

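View pics/t13b.png

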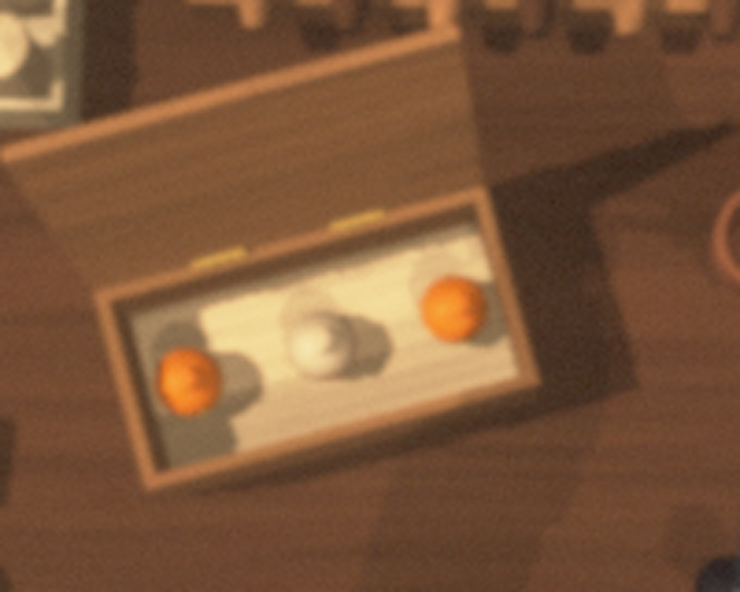

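Request:
play_rows --increments '[{"dx":0,"dy":0,"dz":0,"ax":0,"ay":0,"az":0},{"dx":0,"dy":0,"dz":0,"ax":0,"ay":0,"az":0}]'

```text
clock: 31.2
eef_pos: [0.5227, -0.1886, 0.3249]
eef_rot: [[-0.997, 0.071, 0.0], [0.071, 0.997, 0.001], [0.0, 0.001, -1.0]]
wrist_force: [0.1, 0.2, 0.0]
finger_gap: 0.0624
```

```bash
python3 -c "
from h import *
print(workorder.hand_in())"
```

```text
the job is handed in; nothing more can be done
None
```

The job is done and handed in at about 31 s: the lid is open on its cleats and the cedar top stands in the middle hole.

- **Lid:** I pushed it up from under the lip with the fingers shut and tilted 32°, past the balance point onto its cleats. It was still open in the last pictures.
- **Cedar top:** I drew it straight up out of the clip and lowered it into the middle hole until the wrist felt about 4 N upward. Then I let go and backed off.
- **Last checks:** In the final top view the cedar top stands upright, within about 1 px (of the enlarged picture) of midway between the two orange tops. The orange tops and the other things on the shelf look unmoved. The robot was clear of everything, and the peak wrist force I saw was about 5 N.

**Doubtful points:**
- **Joint range:** During an early detour caused by the arm's limits, joint 3 read up to 1.5645 rad against the stated 1.56, and joint 7 read 2.572 against 2.57. I took this as rounding or tracking error. No fault was reported.
- **Camera views:** The two views differed by about 2–3 mm, and I mostly trusted the top view.

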